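# Tighten a pull-box cover in cross order

## Task

Seat the cover of the grey pull box evenly on its gasket: turn each of its four lever nuts clockwise about a half turn, until you feel it go firm, but gently, so that none is forced on past that and crushes the gasket. Work in cross order: after the first nut the one diagonally opposite, then the other two. Leave the things lying around where they are and let go of everything at the end.

Things in the scene. Friction and masses are not known exactly. Their poses are not given: they have to be found in the camera images.
- box: grey steel pull box, 160 x 160 mm, screwed onto a plywood board 340 x 360 x 12 mm that lies fixed on the bench. Origin: centre of the board's underside, on the bench; z up; the four studs stand at x = +-60, y = +-60 mm. Two conduit stubs leave its +x side. The grey rim with its black gasket is 62 mm above the bench
- cover_mid (a point): centre of the top face of the steel cover plate, 170 x 170 x 4 mm, on four studs. It starts up on its springy gasket (top about 69 mm above the bench) and comes down with the nuts; seated, its top is about 66 mm above the bench
- nut1_top (a point): lever nut 1, at the stud nearer the robot, on its left (-x, +y in the box frame): point on its vertical axis at the top of its hub. All four nuts are alike: steel hub 26 mm in diameter, 18 mm tall, standing on the cover, and a flat lever arm 12 mm wide, its top level with this point, reaching 36 mm out from the axis to the grip
- tab1 (a point): tip of the brass tab on the sprung washer under nut 1, 28 mm from the nut's axis. It hardly moves while the nut turns lightly; once the nut is firm the washer is dragged round with it against its spring, and goes back when let go. Dragged more than 12 mm from its start, the gasket is crushed
- nut1_grip (a point): centre of the top of nut 1's grip. All four alike: an upright round black handle, 14 mm in diameter and 36 mm tall, on the end of the lever arm, 36 mm from the nut's axis. It turns freely on its own vertical pin, so it can be held at one wrist angle while it is led round the axis
- nut2_top (a point): lever nut 2, at the stud far from the robot, on its left (+x, +y): point on its vertical axis at the top of its hub. Right-hand thread: clockwise from above tightens, and the hub sinks 8 mm a turn (this point is 87 to 89 mm above the bench at the start, about 84 mm when tight)
- tab2 (a point): tip of the brass tab on the sprung washer under nut 2, 28 mm from the nut's axis. Like nut 1's
- nut2_grip (a point): centre of the top of nut 2's grip. Like nut 1's. Keep the fingertips above the lever arm, at most 34 mm below this point
- nut3_top (a point): lever nut 3, at the stud far, right (+x, -y): point on its vertical axis at the top of its hub. Every nut meets the gasket and goes firm after 145 to 215 degrees, each differently; the lever's direction does not tell it. Until then turning takes about 4 N at the grip; from there the force climbs some 5 N for each further 0.1 rad
- tab3 (a point): tip of the brass tab on the sprung washer under nut 3, 28 mm from the nut's axis. Like nut 1's
- nut3_grip (a point): centre of the top of nut 3's grip. Like nut 1's
- nut4_top (a point): lever nut 4, at the stud near, right (-x, -y): point on its vertical axis at the top of its hub. A nut is tight from 0.16 rad before the point where it goes firm, so surely once the force at the grip has risen to 8 to 15 N; some 24 N crushes the gasket. Let go, a nut springs back a little with its washer and is still tight
- tab4 (a point): tip of the brass tab on the sprung washer under nut 4, 28 mm from the nut's axis. Like nut 1's
- nut4_grip (a point): centre of the top of nut 4's grip. Like nut 1's
- receptacle: white duplex receptacle with a steel strap, 104 x 34 x 26 mm, lying on the board in front of the box; a bystander to leave alone
- locknut: steel ring 34 mm wide, 6 mm thick, lying on the board; a bystander to leave alone
- tape: yellow tape measure, about 72 x 68 x 34 mm, on the bench; a bystander to leave alone
- device_box: open blue device box, 95 x 57 x 60 mm, on the bench; a bystander to leave alone
- driver: screwdriver lying on the bench; a bystander to leave alone
- offcut: timber offcut 89 x 140 x 38 mm, fixed to the bench; a bystander to leave alone

How it is judged:
By the outcome, as a careful person would: the job done as asked, in the order asked, and still so for the second after the job is handed in, with the robot touching nothing.
It also fails if it takes over 72 s, if anything falls off the work surface, if the arm or the gripper's body presses on something with over 40 N, if the wrist force passes 120 N, or if a joint passes its speed limit or range.

## Robot

A 7-joint arm with a two-finger parallel gripper is mounted at the origin on the work surface. World frame = base frame: x ahead of the robot, y to its left, z up, the work surface at z = 0. Lengths are in m, angles in rad, forces in N, time in s.
With the tool pointing down it reaches from about 0.425 to 0.925 m from the base axis. Payload 6.8 kg.
Tool frame: the origin (TCP) lies midway between the tips of the shut fingers; the grasp point (between the pads) lies 19 mm behind it; z points along the fingers, x is the direction in which the jaws open and shut, and the axes are right-handed (so a half turn about z gives the same grasp; the last joint's range is limited). The gripper opens to 85 mm and grips with 20 to 120 N. Pads are 22 mm wide; open, the fingers measure 114 mm over their backs; the gripper's body (76 mm by 85 mm) begins 54 mm behind the grasp point. The pads swing forward as they close: fully open they stand 13 mm farther back than shut.
Start: joints at [1.214, 0.477, 0.022, 1.555, -0.011, 1.109, -0.083], TCP at [0.166, -0.654, 0.231] pointing down, gripper open.
Joint ranges: [-2.96, 2.96], [-0.34, 2.1], [-1.41, 1.46], [0.24, 2.44], [-1.37, 4.51], [0.17, 1.92], [-2.96, 2.96]. Speed limits (rad/s): [2.39, 2.39, 3.14, 3.14, 3.14, 3.14, 3.14].

## Interface

Orientations are given as a unit quaternion [w, x, y, z].
In Python, from station import bot, imaging, nets gives the robot as it stands. The module is installed in compiled form; this text tells all that it offers.
- The arm moves only by the tool apply_moves, never from a script. Its argument "moves" is text: rows parted by semicolons, each of 7 numbers parted by spaces: the gripper command: -1 is fully open, 1 is shut, values between are in proportion, then the shift along the tool's x, y, z normalised to -1 to 1, where 1 is 120 mm, then the turn, a rotation vector about the tool's x, y, z normalised to -1 to 1, where 1 is 4 degrees. In form: hand dx dy dz rx ry rz; .... A call has 1 to 12 rows; each row shifts and turns the commanded pose from where the row before left it, along the tool's axes as they then stand; what a row does not reach is not made up. A row lasts 1/12 s, in which the tool goes at most 41.7 mm and 7.16 degrees, less where a joint would pass 70% of its speed; a pose out of reach is approached as far as the arm can. A call with a number of a shift or a turn outside -1 to 1 is refused whole. A call with a gripper value outside its range is refused whole. The fingers move at their own pace and stop on an object; "force" is the grip in N (left out, the last holds). Time passes only in rows, so rows that do not move let the fingers close. It gives the time, the measured TCP pose, the force and the opening at its end, in the units of the state.
- bot.get_obs(): the state, without advancing time (a new reading comes with each control period).
- imaging.read_camera(name): name is "scene" or "top" or "wrist"; returns a dict with "image" (384x512x3 uint8, red, green, blue), "fx", "fy", "cx", "cy" (pixels), "dist_coeffs" ([k1, k2, p1, p2, k3] as OpenCV has them; the pictures are not rectified), "view" (4x4, takes a point from world to camera coordinates); the wrist camera has in their place "mount" (4x4, takes a point from camera to tool coordinates, whose origin is the TCP and whose axes are the tool frame's). Camera axes: x right, y down, z forward; pixel columns grow to the right and rows downward; lengths in m; the calibration is good to about 2 mm. A picture is of the moment at which its call begins: read the wrist's pose just before it. There is no depth.
- bot.hand_in(): hands the job in, once; it reports no verdict.
Trained networks look in a picture, given as the dict that the camera call returned (one of the last four; its "shot" number tells which), for a name from the list of things; names that differ only in an ending like _2 or _b are one class to them, and where a whole thing is asked for, a point or a joint stands for the part that bears it (a point fixed in the world has none). Each returns a list of dicts, best first, with "score" (0 to 1); they miss things now and then, are a little off and sometimes report something else, mostly with a low value. They report only what shows in the picture. A call takes as long as a camera call.
- nets.spot_in(picture, name): "rect" ([left, top, right, bottom] in pixels, round what is visible of it).
- nets.outline_of(picture, name): "region" (384x512 bool, what is visible of it) and "rect" ([left, top, right, bottom] in pixels, round what is visible of it).
- nets.spot_point(picture, name): "location" ([column, row] in pixels: a listed point, or the origin of a listed thing).
The state is a dict: "t": time; "q": joint angles; "joint_vel": joint speeds; "joint_torque": joint torques, N m; "eef_pos": TCP position; "tool_rot": TCP orientation; "contact_force": force on the tool from outside, world axes, zero at the start; "torque": the same for the moment, N m; "gripper_width": opening from 0.0 (shut) to 1.0 (fully open).
Only numpy, scipy, OpenCV 4.12 (cv2) and the standard library are available. Lean on these libraries where they do the work, as an engineer would, in place of code of your own. Each camera call takes 0.05 s, during which the arm holds its last target.

## Working session

There is one attempt and no reset: what is moved stays moved. The work goes in short steps, Python scripts to look and compute and a tool call to move; the robot and the scene stay as the last step left them, time stands still between calls to the robot, and variables do not carry over. Pictures are saved under pics/ and viewed, and the job is handed in when it is done.

Besides the shell and the picture viewer there is one more tool, called after ">>>" as name(argument=value, ...) on one line, values as JSON. apply_moves: Moves the arm, as the interface text tells. Scaled input: -1 to 1 covers 120 mm each way for a shift and 4 degrees each way for a turn. Its arguments: {"type":"object","properties":{"moves":{"type":"string"},"force":{"type":"number"}},"required":["moves"]}

```bash
mkdir -p pics; ls
cat > h.py <<'E'
import numpy as np, cv2
from station import bot, imaging, nets
from scipy.spatial.transform import Rotation as R
def q2R(q): return R.from_quat([q[1],q[2],q[3],q[0]]).as_matrix()
def cam(name):
    o=bot.get_obs(); p=imaging.read_camera(name)
    if name=="wrist":
        T=np.eye(4);T[:3,:3]=q2R(o["tool_rot"]);T[:3,3]=o["eef_pos"]
        p["_V"]=np.linalg.inv(T@np.array(p["mount"]))
    else: p["_V"]=np.array(p["view"])
    return p
def K(p): return np.array([[p["fx"],0,p["cx"]],[0,p["fy"],p["cy"]],[0,0,1.]])
def toz(p,uv,z):
    n=cv2.undistortPoints(np.array([[uv]],float),K(p),np.array(p["dist_coeffs"],float))[0,0]
    W=np.linalg.inv(p["_V"]); d=W[:3,:3]@np.array([n[0],n[1],1]); o=W[:3,3]
    return o+d*(z-o[2])/d[2]
def proj(p,P):
    r,_=cv2.Rodrigues(p["_V"][:3,:3])
    return cv2.projectPoints(np.array(P,float).reshape(-1,1,3),r,p["_V"][:3,3],K(p),np.array(p["dist_coeffs"],float))[0][:,0]
def save(p,f,crop=None,s=1.5):
    im=cv2.cvtColor(p["image"],cv2.COLOR_RGB2BGR)
    if crop: im=im[crop[1]:crop[3],crop[0]:crop[2]]
    im=cv2.resize(im,None,fx=s,fy=s,interpolation=cv2.INTER_CUBIC); cv2.imwrite("pics/"+f,im)
E
python3 - <<'E'
from h import *
print(bot.get_obs())
for n in ["scene","top"]:
    p=cam(n); save(p,n+"0.png")
    print(n,np.linalg.inv(p["_V"])[:3,3])
    for c in ["box","cover_mid"]+[f"nut{i}_{k}" for i in range(1,5) for k in("top","grip")]+[f"tab{i}" for i in range(1,5)]:
        z={"box":0,"cov":.069}.get(c[:3],.088)
        if "grip" in c: z=.088+.036-0.0
        if "tab" in c:z=.070
        print(c,[(np.round(a["location"]).tolist(),round(a["score"],2),np.round(toz(p,a["location"],z)[:2],4).tolist()) for a in nets.spot_point(p,c)[:5]])
E
```

```text
pics
{'t': 0.0, 'q': array([ 1.21394682,  0.47781088,  0.02238584,  1.55647776, -0.01150109,
        1.10930194, -0.08309705]), 'joint_vel': array([-1.11613147e-03, -5.86739613e-04, -4.54212866e-05, -1.21859291e-03,
        1.05779017e-03, -2.25033683e-04,  1.43200287e-03]), 'joint_torque': array([ 4.17069832e-04, -5.96444929e+01,  1.60814691e+00, -2.81193513e+01,
        1.24909295e-02,  9.39056132e-03,  1.16938885e-06]), 'eef_pos': array([ 0.16598681, -0.65364699,  0.23030829]), 'tool_rot': array([-5.08523141e-04,  7.89358734e-01, -6.13931524e-01, -7.84113276e-04]), 'contact_force': array([-0.23100188,  0.34947965,  0.07554649]), 'torque': array([-0.02667994,  0.0187195 , -0.01329101]), 'gripper_width': 1.001393729946497}
scene [ 1.17662139 -0.28700026  0.79131605]
box [([238.0, 212.0], 0.6, [0.5421, 0.0505])]
cover_mid [([256.0, 196.0], 0.53, [0.5729, 0.0932])]
nut1_top [([248.0, 172.0], 0.63, [0.4926, 0.1194])]
nut1_grip [([237.0, 160.0], 0.61, [0.4637, 0.0999])]
nut2_top [([269.0, 195.0], 0.54, [0.6045, 0.1162]), ([249.0, 172.0], 0.44, [0.4932, 0.1228])]
nut2_grip [([268.0, 175.
[... 1694 characters left out ...]
6])]
tab1 [([245.0, 226.0], 0.73, [0.5015, 0.1016]), ([275.0, 232.0], 0.71, [0.4923, 0.0216]), ([276.0, 200.0], 0.67, [0.5785, 0.0255]), ([250.0, 199.0], 0.45, [0.5741, 0.0968])]
tab2 [([245.0, 226.0], 0.73, [0.5015, 0.1016]), ([275.0, 232.0], 0.71, [0.4923, 0.0216]), ([276.0, 200.0], 0.67, [0.5785, 0.0255]), ([250.0, 199.0], 0.45, [0.5741, 0.0968])]
tab3 [([245.0, 226.0], 0.73, [0.5015, 0.1016]), ([275.0, 232.0], 0.71, [0.4923, 0.0216]), ([276.0, 200.0], 0.67, [0.5785, 0.0255]), ([250.0, 199.0], 0.45, [0.5741, 0.0968])]
tab4 [([245.0, 226.0], 0.73, [0.5015, 0.1016]), ([275.0, 232.0], 0.71, [0.4923, 0.0216]), ([276.0, 200.0], 0.67, [0.5785, 0.0255]), ([250.0, 199.0], 0.45, [0.5741, 0.0968])]
```

View pics/scene0.png

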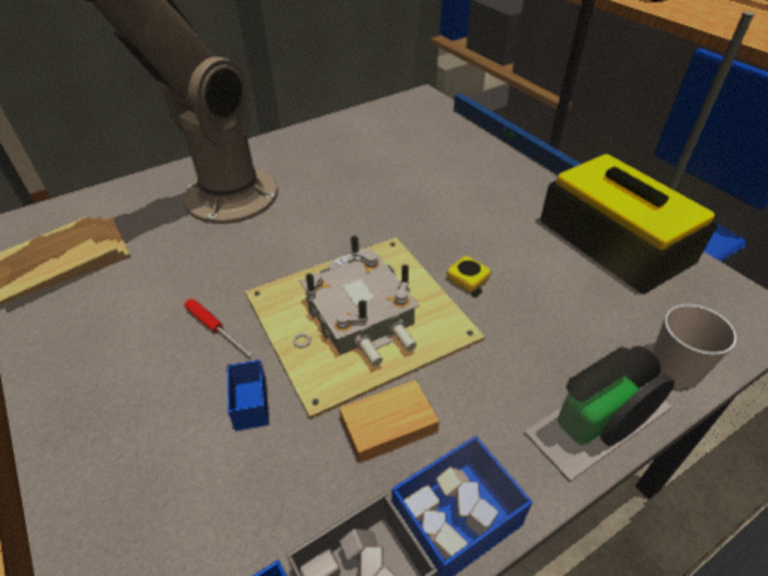

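View pics/top0.png

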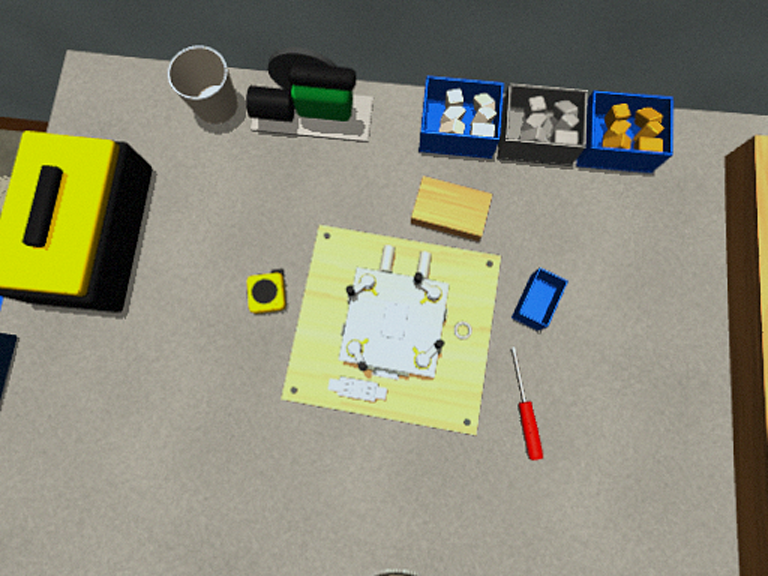

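The scene shows the box near world (0.54, 0.055), with four levers at about pixels (237,160), (268,175), (242,199) and (206,183) in the unscaled picture. I'm moving over to take a closer wrist look.

>>> apply_moves(moves="0 -0.18 -0.285 -0.05 0 0 0;0 -0.18 -0.285 -0.05 0 0 0;0 -0.18 -0.285 -0.05 0 0 0;0 -0.18 -0.285 -0.05 0 0 0;0 -0.18 -0.285 -0.05 0 0 0;0 -0.18 -0.285 -0.05 0 0 0;0 -0.18 -0.285 -0.05 0 0 0;0 -0.18 -0.285 -0.05 0 0 0;0 -0.18 -0.285 -0.05 0 0 0;0 -0.18 -0.285 -0.05 0 0 0;0 -0.18 -0.285 -0.05 0 0 0;0 -0.18 -0.285 -0.05 0 0 0", force=30)

```text
t: 2.5
eef_pos: [0.5012, -0.3004, 0.3039]
tool_rot: [0.0, 0.789, -0.614, 0.0]
contact_force: [1.2, -0.9, -0.7]
gripper_width: 0.501
```

Run:
```python
from h import *
o=bot.get_obs();print(o)
p=cam("wrist");print(np.array(p["mount"]).round(3),p["fx"],p["cx"])
```

```text
{'t': 2.5, 'q': array([ 0.58244345,  0.27659538, -0.18538491,  1.68031213,  0.05446785,
        1.18908832, -0.93851295]), 'joint_vel': array([-0.63675869,  0.12627133, -0.22584918, -0.32431302,  0.08640315,
        0.2065869 , -0.86403391]), 'joint_torque': array([  3.60211082, -50.04560351,  -0.72257828, -27.54841805,
        -0.18066409,  -0.10168211,   1.13835387]), 'eef_pos': array([ 0.50120886, -0.30037465,  0.3039375 ]), 'tool_rot': array([ 1.21592162e-05,  7.89320199e-01, -6.13981694e-01,  3.21877554e-04]), 'contact_force': array([ 1.2383893 , -0.89359854, -0.68804705]), 'torque': array([-0.08297199, -0.04987329,  0.02008209]), 'gripper_width': 0.5012254564027262}
[[ 1.    -0.    -0.001 -0.   ]
 [ 0.001  0.945  0.328 -0.084]
 [ 0.001 -0.328  0.945 -0.143]
 [ 0.     0.     0.     1.   ]] 287.208207485225 258.7430118639667
```

>>> apply_moves(moves="0 -0.31 -0.1 0.03 0 0 0;0 -0.31 -0.1 0.03 0 0 0;0 -0.31 -0.1 0.03 0 0 0;0 -0.31 -0.1 0.03 0 0 0;0 -0.31 -0.1 0.03 0 0 0;0 -0.31 -0.1 0.03 0 0 0;0 -0.31 -0.1 0.03 0 0 0;0 -0.31 -0.1 0.03 0 0 0;0 -0.31 -0.1 0.03 0 0 0;0 0 0 0 0 0 0;0 0 0 0 0 0 0")

```text
t: 3.47
eef_pos: [0.5222, 0.0517, 0.2709]
tool_rot: [-0.0, 0.791, -0.612, -0.0]
contact_force: [-0.4, -1.5, 0.3]
gripper_width: 0.502
```

```bash
cat > look.py <<'E'
from h import *
import sys
p=cam("wrist"); save(p,sys.argv[1])
print(bot.get_obs()["eef_pos"],bot.get_obs()["contact_force"])
for c in ["cover_mid"]+[f"nut{i}_{k}" for i in range(1,5) for k in("top","grip")]+["tab1"]:
    z={"cov":.069}.get(c[:3],.088)
    if "grip" in c: z=.124
    if "tab" in c:z=.070
    print(c,[(np.round(a["location"]).tolist(),round(a["score"],2),np.round(toz(p,a["location"],z)[:2],4).tolist()) for a in nets.spot_point(p,c)[:5]])
E
python3 look.py w0.png
```

```text
[0.52234439 0.04935311 0.27086848] [-0.15522333 -1.26737104 -0.83481749]
cover_mid [([256.0, 151.0], 0.64, [0.5345, 0.0592])]
nut1_top [([193.0, 183.0], 0.66, [0.4825, 0.1233])]
nut1_grip [([199.0, 223.0], 0.96, [0.4512, 0.1026]), ([206.0, 209.0], 0.48, [0.4695, 0.0986]), ([300.0, 129.0], 0.2, [0.5786, 0.0244])]
nut2_top [([221.0, 83.0], 0.91, [0.6004, 0.1145])]
nut2_grip [([188.0, 98.0], 0.7, [0.5791, 0.1371])]
nut3_top [([328.0, 122.0], 0.73, [0.5904, -0.0091])]
nut3_grip [([309.0, 94.0], 0.82, [0.6118, 0.026])]
nut4_top [([288.0, 211.0], 0.86, [0.4764, 0.0038])]
nut4_grip [([319.0, 212.0], 0.8, [0.4981, -0.0226])]
tab1 [([302.0, 127.0], 0.9, [0.5762, 0.0142]), ([281.0, 191.0], 0.86, [0.4931, 0.0155]), ([216.0, 169.0], 0.84, [0.5003, 0.1015]), ([236.0, 106.0], 0.72, [0.5802, 0.0941]), ([389.0, 246.0], 0.57, [0.4547, -0.148])]
```

View pics/w0.png

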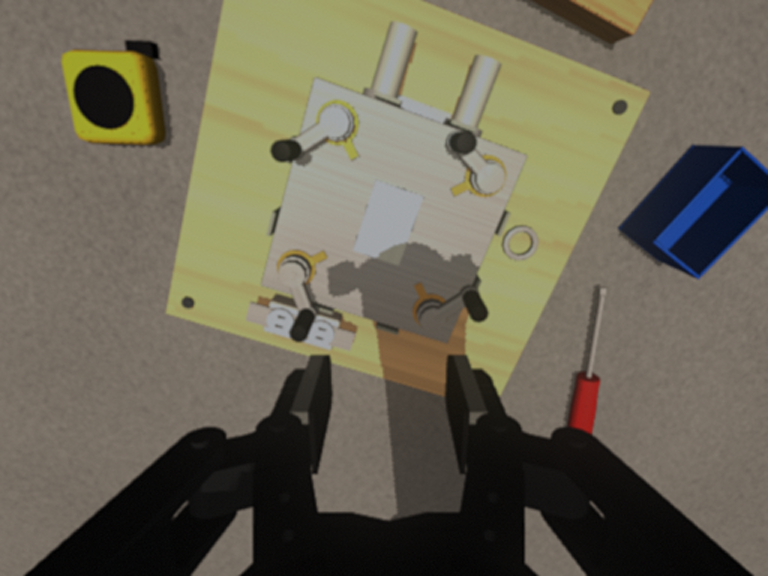

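The wrist view shows all four levers (1.5x pixels): grip 1 (303,322), grip 2 (286,150), grip 3 (463,142), grip 4 (477,303). Next I fit the square of studs.

```bash
cat > fit.py <<'E'
from h import *
from scipy.optimize import least_squares
ps=[cam("wrist"),cam("wrist"),cam("scene"),cam("top")]
L={1:(-.06,.06),2:(.06,.06),3:(.06,-.06),4:(-.06,-.06)}
obs=[];g={i:[] for i in L}
for k,p in enumerate(ps):
    for i in L:
        for a in nets.spot_point(p,f"nut{i}_top")[:1]: obs.append((k,L[i]+(.088,),a["location"],p))
        for a in nets.spot_point(p,f"nut{i}_grip")[:1]: g[i].append((k,p,a["location"]))
    for a in nets.spot_point(p,"cover_mid")[:1]: obs.append((k,(0,0,.069),a["location"],p))
def W(x,P):
    c,s=np.cos(x[2]),np.sin(x[2]);return np.array([x[0]+c*P[0]-s*P[1],x[1]+s*P[0]+c*P[1],P[2]])
def res(x): 
    return np.concatenate([(toz(p,uv,P[2])-W(x,P))[:2]*(300 if k<2 else 150) for k,P,uv,p in obs])
s=least_squares(res,[.535,.056,-.1],loss="soft_l1");print(s.x)
for (k,P,uv,p) in obs: print(k,P,np.round((toz(p,uv,P[2])-W(s.x,P))[:2]*1000,1))
for i in L:
    c=W(s.x,L[i]+(.088,))
    def r2(a):
        gp=c+np.array([.036*np.cos(a[0]),.036*np.sin(a[0]),.036])
        return np.concatenate([(proj(p,gp)[0]-uv)*(1 if k<2 else .7) for k,p,uv in g[i]])
    best=min((least_squares(r2,[a0],loss="soft_l1") for a0 in np.arange(0,6.2,1)),key=lambda r:r.cost)
    a=best.x[0];gp=c[:2]+.036*np.array([np.cos(a),np.sin(a)])
    print("nut",i,c.round(4),"ang",np.degrees(a)%360,"grip",gp.round(4),"res",r2([a]).round(1))
    im=ps[0]["image"]
    for q,cl in((c,(255,0,0)),(np.r_[gp,.124],(0,255,0))):
        cv2.circle(im,tuple(int(v) for v in proj(ps[0],q)[0].round()),2,cl,-1)
save(ps[0],"fit.png")
E
python3 fit.py
```

```text
[ 0.5372237   0.05778047 -0.07785798]
0 (-0.06, 0.06, 0.088) [-0.6  0.6]
0 (0.06, 0.06, 0.088) [-2.6  3.1]
0 (0.06, -0.06, 0.088) [-3.2 -3.6]
0 (-0.06, -0.06, 0.088) [3.6 1.3]
0 (0, 0, 0.069) [-0.5  0.6]
1 (-0.06, 0.06, 0.088) [1.6 0.6]
1 (0.06, 0.06, 0.088) [-0.5  1.8]
1 (0.06, -0.06, 0.088) [-1.8 -1. ]
1 (-0.06, -0.06, 0.088) [ 1.7 -3.4]
1 (0, 0, 0.069) [-0.3 -0.6]
2 (-0.06, 0.06, 0.088) [ 14.3 -10.8]
2 (0.06, 0.06, 0.088) [-2.7 10.7]
2 (0.06, -0.06, 0.088) [-3.6 -1. ]
2 (-0.06, -0.06, 0.088) [-0.7  1.7]
2 (0, 0, 0.069) [-1.5 -8. ]
3 (-0.06, 0.06, 0.088) [ 3.4 -1.1]
3 (0.06, 0.06, 0.088) [ 1.7 -4. ]
3 (-0.06, -0.06, 0.088) [102.5 154.1]
nut 1 [0.4821 0.1223 0.088 ] ang 217.35695034458865 grip [0.4535 0.1004] res [ 1.1 -0.3 -0.6  0.8 -0.9 -0.6  0.1  0.9]
nut 2 [0.6017 0.1129 0.088 ] ang 131.41708645326668 grip [0.5779 0.1399] res [ 0.  -0.5 -0.2  0.3 -0.4  1.4  1.1  0.4]
nut 3 [ 0.5924 -0.0067  0.088 ] ang 58.77628302969407 grip [0.611  0.0241] res [ 2.   0.4  0.2  3.1 -0.5  2.8]
nut 4 [0.4727 0.0026 0.088 ] ang 315.5766528539967 grip [ 0.4984 -0.0226] res [-0.7  1.  -1.3  0.4  1.6 -0.5]
```

View pics/fit.png

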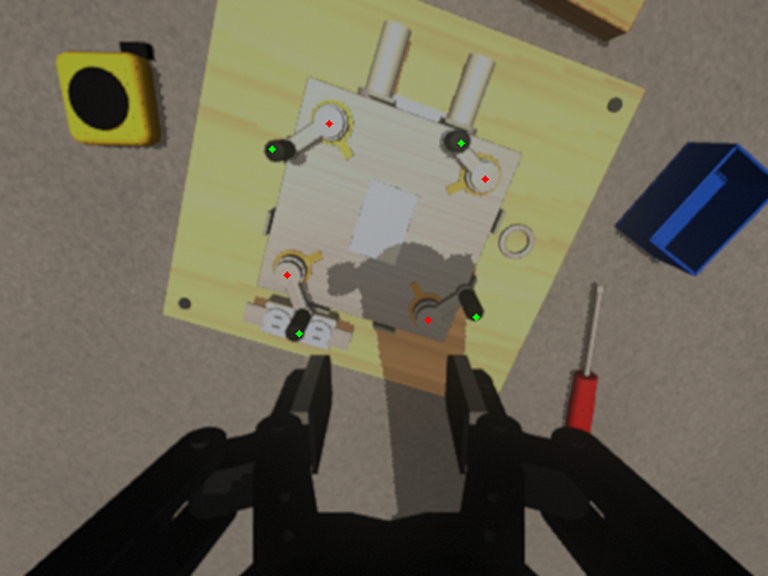

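```bash
sed -i 's/ps=\[.*/ps=[cam("wrist"),cam("wrist"),cam("wrist")]/; s/300 if k<2 else 150/300/; s/fit.png/fit2.png/' fit.py; python3 fit.py; python3 -c "
from h import *
print(bot.get_obs())"
```

```text
[ 0.53652375  0.0574511  -0.07853375]
0 (-0.06, 0.06, 0.088) [ 130.7 -102.6]
0 (0.06, 0.06, 0.088) [2.8 0.6]
0 (0.06, -0.06, 0.088) [ 0.6 -1.5]
0 (-0.06, -0.06, 0.088) [-0.5 -3. ]
0 (0, 0, 0.069) [-0.6 -1.6]
1 (-0.06, 0.06, 0.088) [-1.3  3.5]
1 (0.06, 0.06, 0.088) [-1.9  3.1]
1 (0.06, -0.06, 0.088) [-1.5 -0.5]
1 (-0.06, -0.06, 0.088) [2.3 2.1]
1 (0, 0, 0.069) [ 3.2 -0.3]
2 (-0.06, 0.06, 0.088) [-2.1  1.7]
2 (0.06, 0.06, 0.088) [-1.5 -1.1]
2 (0.06, -0.06, 0.088) [-1.7 -0.3]
2 (-0.06, -0.06, 0.088) [1.5 0.3]
2 (0, 0, 0.069) [-1.8  2. ]
nut 1 [0.4814 0.122  0.088 ] ang 216.07412190898526 grip [0.4523 0.1008] res [ 0.5  0.8 -0.6 -1.1]
nut 2 [0.601  0.1126 0.088 ] ang 130.36610683285056 grip [0.5777 0.14  ] res [   0.6   -0.4    0.8    1.6 -184.3  -24.7]
nut 3 [ 0.5916 -0.0071  0.088 ] ang 58.3710216490672 grip [0.6105 0.0236] res [3.4 0.4 0.6 2.5 0.6 1.6]
nut 4 [0.472  0.0023 0.088 ] ang 320.37737958735914 grip [ 0.4997 -0.0206] res [-2.7  2.9 -2.9  0.7 -3.1  0.5]
{'t': 7.5167, 'q': array([ 0.1387264 ,  0.2200914 , -0.40784843,  1.84293114,  0.09745214,
        1.09801171, -1.62681954]), 'joint_vel': array([0.00026222, 0.00116277, 0.00098775, 0.00019518, 0.00108796,
       0.0002247 , 0.00132618]), 'joint_torque': array([ 6.17900641e-04, -4.13752198e+01, -2.06344195e+00, -2.78651565e+01,
        1.22990547e-02,  1.11780384e-03, -8.45759899e-06]), 'eef_pos': array([0.52240935, 0.04911308, 0.2709111 ]), 'tool_rot': array([-2.78545363e-06,  7.89370018e-01, -6.13917726e-01,  2.21714524e-05]), 'contact_force': array([ 0.07108446,  0.20026695, -0.1539822 ]), 'torque': array([0.04855761, 0.04099862, 0.03146102]), 'gripper_width': 0.4983967030821925}
```

```bash
cat > plan.py <<'E'
from h import *
C=(0.5368,0.0576);Y=-0.0783
L={1:(-.06,.06),2:(.06,.06),3:(.06,-.06),4:(-.06,-.06)}
def axis(i):
    c,s=np.cos(Y),np.sin(Y);x,y=L[i];return np.array([C[0]+c*x-s*y,C[1]+s*x+c*y])
def rows(pts,hand,o=None,start=None):
    o=bot.get_obs() if o is None else o
    Rm=q2R(o["tool_rot"]);cur=np.array(o["eef_pos"] if start is None else start,float);out=[]
    for q in pts:
        d=Rm.T@(np.array(q)-cur)/.12; d=d.round(3); out.append("%g %g %g %g 0 0 0"%(hand,*d)); cur=cur+Rm@d*.12
    print(";".join(out))
def line(a,b,n): return [np.array(a)+(np.array(b)-np.array(a))*(k+1)/n for k in range(n)]
def arc(c,r,a0,a1,n,z0,dz=.00127):
    return [np.r_[c[0]+r*np.cos(a),c[1]+r*np.sin(a),z0-dz*(a0-a)] for a in np.linspace(a0,a1,n+1)[1:]]
E
python3 - <<'E'
from plan import *
o=bot.get_obs();p=o["eef_pos"];c=axis(1);a=np.radians(216.7);g=c+.036*np.array([np.cos(a),np.sin(a)]);print(c,g)
m=np.r_[g,.16]
rows(line(p,m,5)+line(m,np.r_[g,.096],4),0)
E
```

```text
[0.48167703 0.12210937] [0.45281311 0.10059486]
0 -0.112 0.091 0.185 0 0 0;0 -0.111 0.092 0.185 0 0 0;0 -0.112 0.091 0.185 0 0 0;0 -0.112 0.091 0.184 0 0 0;0 -0.112 0.092 0.185 0 0 0;0 0 -0 0.134 0 0 0;0 0 -0 0.133 0 0 0;0 0 -0 0.133 0 0 0;0 0 -0 0.134 0 0 0
```

>>> apply_moves(moves="0 -0.112 0.091 0.185 0 0 0;0 -0.111 0.092 0.185 0 0 0;0 -0.112 0.091 0.185 0 0 0;0 -0.112 0.091 0.184 0 0 0;0 -0.112 0.092 0.185 0 0 0;0 0 0 0.1 0 0 0;0 0 0 0 0 0 0;0 0 0 0 0 0 0")

```text
t: 8.18
eef_pos: [0.4527, 0.1006, 0.148]
tool_rot: [0.0, 0.789, -0.614, -0.0]
contact_force: [0.2, 0.6, -0.6]
gripper_width: 0.499
```

Run:
```python
from plan import *
o=bot.get_obs();print(o["eef_pos"],o["contact_force"])
p=cam("wrist");im=p["image"]
for q in proj(p,[np.r_[o["eef_pos"][:2],.124],np.r_[axis(1),.088],np.r_[.4528,.1006,.124]]): cv2.circle(im,tuple(int(v) for v in q.round()),2,(255,0,0),-1)
save(p,"w1.png")
```

```text
[0.45273893 0.1005573  0.14797502] [ 0.17341262  0.59694039 -0.63033903]
```

View pics/w1.png

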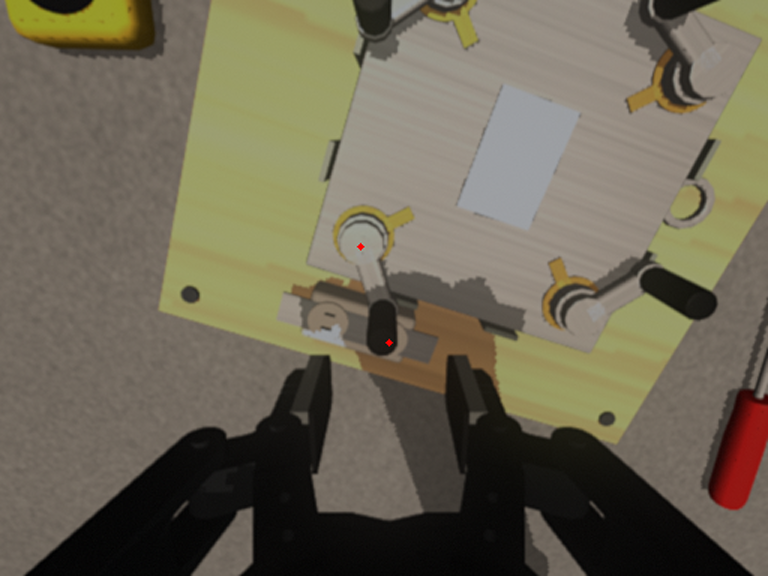

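Hub 1 top sits at (361,243), where predicted. Grip 1's top at about (382,340) is about 2.5 mm left of my prediction, so I shift, go down and close.

>>> apply_moves(moves="0 -0.02 0 0.109 0 0 0;0 0 0 0.108 0 0 0;0 0 0 0.108 0 0 0;0 0 0 0.108 0 0 0;0 0 0 0 0 0 0;1 0 0 0 0 0 0;1 0 0 0 0 0 0;1 0 0 0 0 0 0;1 0 0 0 0 0 0;1 0 0 0 0 0 0;1 0 0 0 0 0 0", force=30)

```text
t: 9.15
eef_pos: [0.4529, 0.1032, 0.0969]
tool_rot: [-0.001, 0.789, -0.614, 0.001]
contact_force: [-0.5, -0.8, 6.1]
gripper_width: 0.155
```

```bash
cat > st.py <<'E'
from plan import *
import sys
def st(i,ax):
    o=bot.get_obs();d=o["eef_pos"][:2]-ax;a=np.arctan2(d[1],d[0]);f=o["contact_force"]
    er=np.array([np.cos(a),np.sin(a)]);et=np.array([np.sin(a),-np.cos(a)])
    print("t",o["t"],"pos",o["eef_pos"].round(4),"ang %.1f r %.4f"%(np.degrees(a)%360,np.hypot(*d)),"F",f.round(1),"rad %.1f tang %.1f"%(f[:2]@er,f[:2]@et),"w",round(o["gripper_width"],3))
    return o,a
E
cat > s1.py <<'E'
from st import *
ax=np.array([.483,.1221])
o,a=st(1,ax)
p=cam("wrist");save(p,"w2.png")
z=o["eef_pos"][2]
rows(arc(ax,.036,np.radians(212),np.radians(212-72),12,z),1)
E
python3 s1.py
```

```text
t 9.15 pos [0.4529 0.1032 0.0969] ang 212.1 r 0.0355 F [-0.5 -0.8  6.1] rad 0.8 tang -0.4 w 0.155
1 -0.03 0.012 0.001 0 0 0;1 -0.031 0.005 0.001 0 0 0;1 -0.031 0.001 0.001 0 0 0;1 -0.032 -0.001 0.001 0 0 0;1 -0.031 -0.005 0.001 0 0 0;1 -0.03 -0.009 0.002 0 0 0;1 -0.029 -0.011 0.001 0 0 0;1 -0.028 -0.014 0.001 0 0 0;1 -0.026 -0.018 0.001 0 0 0;1 -0.025 -0.02 0.001 0 0 0;1 -0.022 -0.022 0.001 0 0 0;1 -0.019 -0.024 0.001 0 0 0
```

View pics/w2.png

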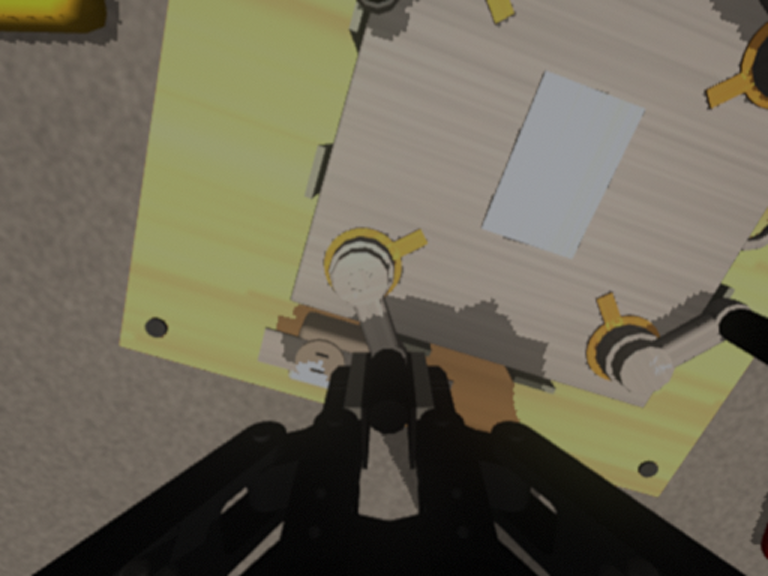

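The grip is held (opening 13 mm). I lead it clockwise.

>>> apply_moves(moves="1 -0.03 0.012 0 0 0 0;1 -0.031 0.005 0 0 0 0;1 -0.031 0.001 0 0 0 0;1 -0.032 -0.001 0 0 0 0;1 -0.031 -0.005 0 0 0 0;1 -0.03 -0.009 0 0 0 0;1 -0.029 -0.011 0 0 0 0;1 -0.028 -0.014 0 0 0 0;1 -0.026 -0.018 0 0 0 0;1 -0.025 -0.02 0 0 0 0;1 -0.022 -0.022 0 0 0 0;1 -0.019 -0.024 0 0 0 0")

```text
t: 10.2
eef_pos: [0.4538, 0.1433, 0.0957]
tool_rot: [0.002, 0.789, -0.614, 0.0]
contact_force: [-1.5, -5.5, 4.7]
gripper_width: 0.149
```

```bash
cat > s1.py <<'E'
from st import *
ax=np.array([.483,.1221])
o,a=st(1,ax)
z=o["eef_pos"][2]
s=np.r_[ax+.036*np.array([np.cos(np.radians(140)),np.sin(np.radians(140))]),z]
rows(arc(ax,.036,np.radians(140),np.radians(140-60),10,z),1,start=s)
E
python3 s1.py
```

```text
t 10.2 pos [0.4538 0.1433 0.0957] ang 144.0 r 0.0361 F [-1.5 -5.5  4.7] rad -2.0 tang -5.3 w 0.149
1 -0.017 -0.026 0.001 0 0 0;1 -0.014 -0.028 0.001 0 0 0;1 -0.011 -0.03 0.001 0 0 0;1 -0.008 -0.03 0.001 0 0 0;1 -0.005 -0.031 0.001 0 0 0;1 -0.002 -0.032 0.001 0 0 0;1 0.002 -0.031 0.001 0 0 0;1 0.005 -0.031 0.001 0 0 0;1 0.008 -0.03 0.001 0 0 0;1 0.012 -0.029 0.001 0 0 0
```

>>> apply_moves(moves="1 -0.017 -0.026 0 0 0 0;1 -0.014 -0.028 0.001 0 0 0;1 -0.011 -0.03 0.001 0 0 0;1 -0.008 -0.03 0.001 0 0 0;1 -0.005 -0.031 0.001 0 0 0;1 -0.002 -0.032 0.001 0 0 0;1 0.002 -0.031 0.001 0 0 0;1 0.005 -0.031 0.001 0 0 0;1 0.008 -0.03 0.001 0 0 0;1 0.012 -0.029 0.001 0 0 0;1 0 0 0 0 0 0")

```text
t: 11.12
eef_pos: [0.4865, 0.1585, 0.0946]
tool_rot: [0.001, 0.79, -0.613, -0.002]
contact_force: [-4.1, 1.4, 5.6]
gripper_width: 0.149
```

```bash
cat > s1.py <<'E'
from st import *
ax=np.array([.483,.1221])
o,a=st(1,ax)
z=o["eef_pos"][2]
A=80
s=np.r_[ax+.036*np.array([np.cos(np.radians(A)),np.sin(np.radians(A))]),z]
rows(arc(ax,.036,np.radians(A),np.radians(A-80),20,z),1,start=s)
E
python3 s1.py
```

```text
t 11.1167 pos [0.4865 0.1585 0.0946] ang 84.5 r 0.0366 F [-4.1  1.4  5.6] rad 1.0 tang -4.2 w 0.149
1 0.009 -0.019 0.001 0 0 0;1 0.011 -0.018 0 0 0 0;1 0.012 -0.017 0.001 0 0 0;1 0.013 -0.017 0.001 0 0 0;1 0.014 -0.015 0 0 0 0;1 0.015 -0.015 0.001 0 0 0;1 0.016 -0.013 0.001 0 0 0;1 0.017 -0.012 0 0 0 0;1 0.018 -0.011 0.001 0 0 0;1 0.018 -0.01 0.001 0 0 0;1 0.02 -0.008 0 0 0 0;1 0.019 -0.007 0.001 0 0 0;1 0.02 -0.006 0.001 0 0 0;1 0.021 -0.004 0 0 0 0;1 0.021 -0.003 0.001 0 0 0;1 0.021 -0.001 0.001 0 0 0;1 0.021 -0 0.001 0 0 0;1 0.02 0.001 0 0 0 0;1 0.021 0.003 0.001 0 0 0;1 0.021 0.005 0.001 0 0 0
```

>>> apply_moves(moves="1 0.009 -0.019 0.001 0 0 0;1 0.011 -0.018 0 0 0 0;1 0.012 -0.017 0.001 0 0 0;1 0.013 -0.017 0.001 0 0 0;1 0.014 -0.015 0 0 0 0;1 0 0 0 0 0 0")

```text
t: 11.62
eef_pos: [0.4984, 0.1553, 0.0944]
tool_rot: [-0.0, 0.79, -0.613, -0.002]
contact_force: [-4.1, 4.8, 4.0]
gripper_width: 0.147
```

```bash
python3 s1.py|head -1
```

```text
t 11.6167 pos [0.4984 0.1553 0.0944] ang 65.1 r 0.0366 F [-4.1  4.8  4. ] rad 2.6 tang -5.7 w 0.147
```

>>> apply_moves(moves="1 0.015 -0.015 0.001 0 0 0;1 0.016 -0.013 0.001 0 0 0;1 0 0 0 0 0 0")

```text
t: 11.87
eef_pos: [0.5029, 0.153, 0.0943]
tool_rot: [-0.001, 0.79, -0.613, -0.002]
contact_force: [-3.9, 5.4, 3.3]
gripper_width: 0.156
```

```bash
python3 s1.py|head -1
```

```text
t 11.8667 pos [0.5029 0.153  0.0943] ang 57.3 r 0.0367 F [-3.9  5.4  3.3] rad 2.5 tang -6.2 w 0.156
```

>>> apply_moves(moves="1 0.017 -0.012 0 0 0 0;1 0.018 -0.011 0.001 0 0 0;1 0.018 -0.01 0.001 0 0 0;1 0 0 0 0 0 0")

```text
t: 12.2
eef_pos: [0.5088, 0.1483, 0.0942]
tool_rot: [-0.001, 0.79, -0.613, -0.001]
contact_force: [-1.2, 5.6, 2.3]
gripper_width: 0.153
```

```bash
python3 s1.py|head -1
```

```text
t 12.2 pos [0.5088 0.1483 0.0942] ang 45.4 r 0.0368 F [-1.2  5.6  2.3] rad 3.1 tang -4.8 w 0.153
```

>>> apply_moves(moves="1 0.02 -0.008 0 0 0 0;1 0.019 -0.007 0.001 0 0 0;1 0.02 -0.006 0.001 0 0 0;1 0 0 0 0 0 0")

```text
t: 12.53
eef_pos: [0.5136, 0.1423, 0.0941]
tool_rot: [-0.002, 0.79, -0.613, -0.001]
contact_force: [0.2, 7.0, 1.5]
gripper_width: 0.152
```

```bash
python3 s1.py|head -1
```

```text
t 12.5333 pos [0.5136 0.1423 0.0941] ang 33.4 r 0.0366 F [0.2 7.  1.5] rad 4.1 tang -5.7 w 0.152
```

>>> apply_moves(moves="1 0.021 -0.005 0 0 0 0;1 0.021 -0.004 0.001 0 0 0;1 0.021 -0.002 0.001 0 0 0;1 0 0 0 0 0 0")

```text
t: 12.87
eef_pos: [0.5168, 0.1363, 0.094]
tool_rot: [-0.003, 0.79, -0.613, -0.001]
contact_force: [-0.9, 9.8, 1.0]
gripper_width: 0.149
```

```bash
python3 s1.py|head -1
```

```text
t 12.8667 pos [0.5168 0.1363 0.094 ] ang 22.8 r 0.0367 F [-0.9  9.8  1. ] rad 3.0 tang -9.4 w 0.149
```

>>> apply_moves(moves="1 0.021 0 0 0 0 0;1 0 0 0 0 0 0;1 0 0 0 0 0 0")

```text
t: 13.12
eef_pos: [0.5172, 0.135, 0.094]
tool_rot: [-0.003, 0.791, -0.612, -0.002]
contact_force: [-0.4, 10.5, 0.6]
gripper_width: 0.155
```

```bash
python3 s1.py|head -1;  python3 -c "
from h import *
p=cam('wrist');save(p,'w3.png')"
```

```text
t 13.1167 pos [0.5172 0.135  0.094 ] ang 20.7 r 0.0365 F [-0.4 10.5  0.6] rad 3.3 tang -9.9 w 0.155
```

View pics/w3.png

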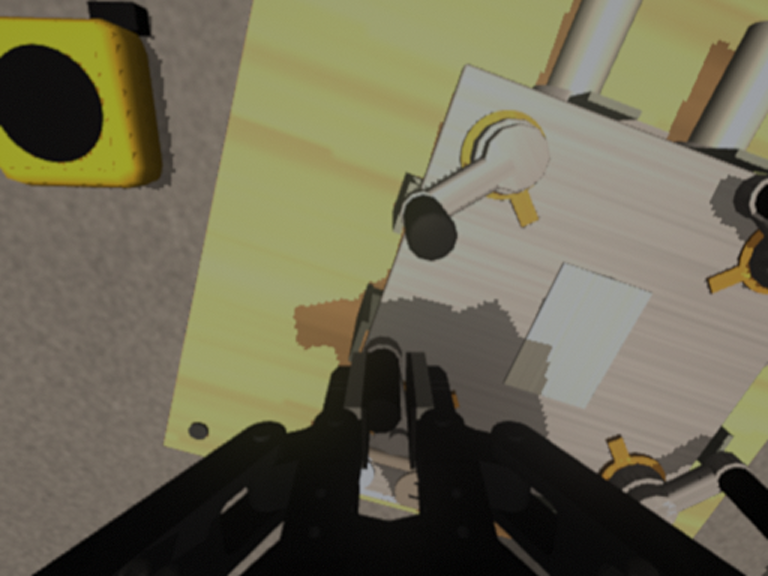

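Tangential force has risen to about 10 N, so nut 1 is going firm. One more small step.

>>> apply_moves(moves="1 0.021 0.002 0 0 0 0;1 0 0 0 0 0 0;1 0 0 0 0 0 0")

```text
t: 13.42
eef_pos: [0.5177, 0.1334, 0.0941]
tool_rot: [-0.004, 0.791, -0.612, -0.002]
contact_force: [-0.7, 12.4, 0.4]
gripper_width: 0.155
```

```bash
python3 s1.py|head -1
```

```text
t 13.4167 pos [0.5177 0.1334 0.0941] ang 18.0 r 0.0365 F [-0.7 12.4  0.4] rad 3.2 tang -12.0 w 0.155
```

Nut 1 reads 12 N tangential after about 194°, so it's firm. Release, rise, and go to nut 3, the diagonal one.

>>> apply_moves(moves="0 -0.02 0 0 0 0 0;0 0 0 0 0 0 0;0 0 0 0 0 0 0;0 0 0 -0.23 0 0 0;0 0 0 -0.23 0 0 0;0 0.269 -0.13 0 0 0 0;0 0.269 -0.13 0 0 0 0;0 0.269 -0.13 0 0 0 0;0 0.269 -0.13 0 0 0 0;0 0 0 0 0 0 0;0 0 0 0 0 0 0;0 0 0 0 0 0 0")

```text
t: 14.42
eef_pos: [0.609, 0.0194, 0.1483]
tool_rot: [0.0, 0.789, -0.614, -0.001]
contact_force: [-0.3, 0.7, -0.3]
gripper_width: 0.501
```

```bash
cat > ov.py <<'E'
from st import *
i=int(sys.argv[1]);f=sys.argv[2];a=np.radians(float(sys.argv[3]))
o=bot.get_obs();print(o["t"],o["eef_pos"],o["contact_force"],o["gripper_width"])
p=cam("wrist");c=axis(i);g=c+.036*np.array([np.cos(a),np.sin(a)])
for n,z in ((f"nut{i}_top",.088),(f"nut{i}_grip",.124)):
    print(n,[(np.round(r["location"]),round(r["score"],2),toz(p,r["location"],z)[:2].round(4)) for r in nets.spot_point(p,n)[:3]])
im=p["image"]
for q in proj(p,[np.r_[c,.088],np.r_[g,.124]]): cv2.circle(im,tuple(int(v) for v in q.round()),1,(255,0,0),-1); print("pred",q)
print(c,g); save(p,f)
E
python3 ov.py 3 w4.png 58.5
```

```text
14.4167 [0.60898366 0.01940168 0.14827215] [-0.27553385  0.72701709 -0.3161709 ] 0.5009609353518345
nut3_top [(array([284., 235.]), 0.78, array([ 0.5902, -0.006 ]))]
nut3_grip [(array([254., 221.]), 0.69, array([0.6125, 0.0238]))]
pred [286.13729597 233.11752376]
pred [253.28116265 223.65981516]
[ 0.59192297 -0.00690937] [0.61073291 0.02378568]
```

View pics/w4.png

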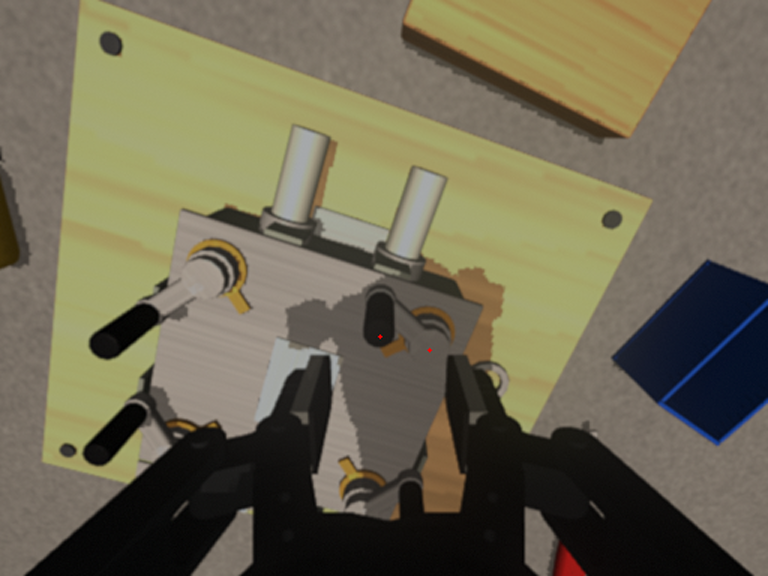

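```bash
python3 -c "
import cv2
im=cv2.imread('pics/w4.png')[250:400,320:520];cv2.imwrite('pics/w4z.png',cv2.resize(im,None,fx=4,fy=4))"
```

View pics/w4z.png

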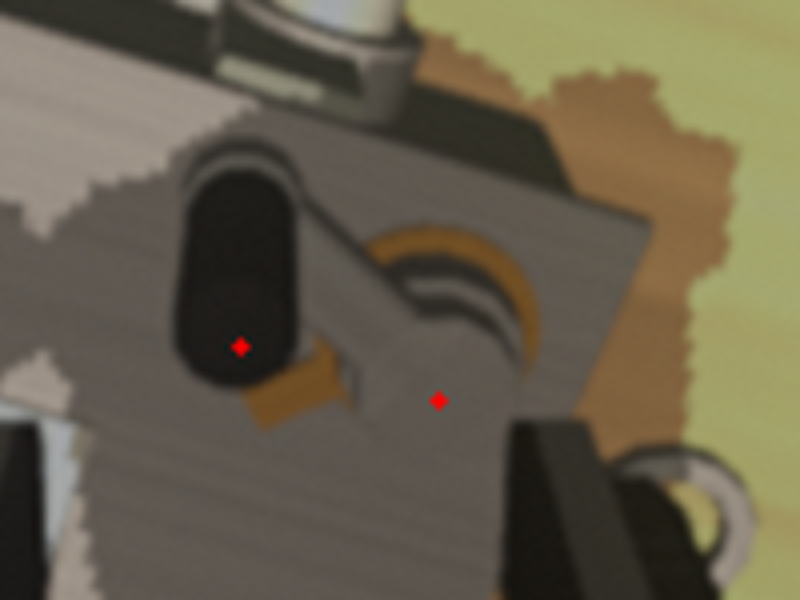

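>>> apply_moves(moves="0 -0.03 -0.036 0.11 0 0 0;0 0 0 0.11 0 0 0;0 0 0 0.11 0 0 0;0 0 0 0.105 0 0 0;0 0 0 0 0 0 0;1 0 0 0 0 0 0;1 0 0 0 0 0 0;1 0 0 0 0 0 0;1 0 0 0 0 0 0;1 0 0 0 0 0 0", force=30)

```text
t: 15.4
eef_pos: [0.6133, 0.0241, 0.0972]
tool_rot: [-0.0, 0.789, -0.614, 0.0]
contact_force: [-0.4, 0.6, -1.6]
gripper_width: 0.151
```

```bash
cat > s.py <<'E'
from st import *
# usage: s.py nut ax ay [A0 span n]
ax=np.array([float(sys.argv[1]),float(sys.argv[2])])
o,a=st(0,ax)
if len(sys.argv)>3:
    A,sp,n=float(sys.argv[3]),float(sys.argv[4]),int(sys.argv[5]); z=o["eef_pos"][2]
    s=np.r_[ax+.0363*np.array([np.cos(np.radians(A)),np.sin(np.radians(A))]),z]
    rows(arc(ax,.0363,np.radians(A),np.radians(A-sp),n,z),1,start=s)
E
python3 s.py .5915 -.0065 55.7 144 24
```

```text
t 15.4 pos [0.6133 0.0241 0.0972] ang 54.6 r 0.0376 F [-0.4  0.6 -1.6] rad 0.3 tang -0.7 w 0.151
1 0.025 -0.02 0.001 0 0 0;1 0.027 -0.017 0.001 0 0 0;1 0.028 -0.014 0.001 0 0 0;1 0.03 -0.011 0.001 0 0 0;1 0.03 -0.008 0.002 0 0 0;1 0.032 -0.004 0.001 0 0 0;1 0.031 -0.002 0.001 0 0 0;1 0.032 0.002 0.001 0 0 0;1 0.031 0.006 0.001 0 0 0;1 0.03 0.008 0.001 0 0 0;1 0.03 0.012 0.001 0 0 0;1 0.028 0.014 0.001 0 0 0;1 0.026 0.018 0.001 0 0 0;1 0.025 0.02 0.001 0 0 0;1 0.022 0.023 0.002 0 0 0;1 0.02 0.024 0.001 0 0 0;1 0.017 0.027 0.001 0 0 0;1 0.014 0.028 0.001 0 0 0;1 0.011 0.03 0.001 0 0 0;1 0.008 0.031 0.001 0 0 0;1 0.004 0.031 0.001 0 0 0;1 0.002 0.032 0.001 0 0 0;1 -0.002 0.031 0.001 0 0 0;1 -0.006 0.032 0.001 0 0 0
```

>>> apply_moves(moves="1 0.025 -0.02 0.001 0 0 0;1 0.027 -0.017 0.001 0 0 0;1 0.028 -0.014 0.001 0 0 0;1 0.03 -0.011 0.001 0 0 0;1 0.03 -0.008 0.002 0 0 0;1 0.032 -0.004 0.001 0 0 0;1 0.031 -0.002 0.001 0 0 0;1 0.032 0.002 0.001 0 0 0;1 0.031 0.006 0.001 0 0 0;1 0.03 0.008 0.001 0 0 0;1 0.03 0.012 0.001 0 0 0;1 0.028 0.014 0.001 0 0 0")

```text
t: 16.4
eef_pos: [0.6294, -0.0149, 0.0959]
tool_rot: [-0.002, 0.79, -0.614, 0.001]
contact_force: [3.7, 5.1, -1.3]
gripper_width: 0.152
```

```bash
python3 s.py .5925 -.0062
```

```text
t 16.4 pos [ 0.6294 -0.0149  0.0959] ang 346.7 r 0.0380 F [ 3.7  5.1 -1.3] rad 2.4 tang -5.8 w 0.152
```

>>> apply_moves(moves="1 0.026 0.018 0.001 0 0 0;1 0.025 0.02 0.001 0 0 0;1 0.022 0.023 0.002 0 0 0;1 0.02 0.024 0.001 0 0 0;1 0.017 0.027 0.001 0 0 0;1 0.014 0.028 0.001 0 0 0;1 0.011 0.03 0.001 0 0 0;1 0.008 0.031 0.001 0 0 0;1 0.004 0.031 0.001 0 0 0;1 0.002 0.032 0.001 0 0 0;1 -0.002 0.031 0.001 0 0 0;1 0 0 0 0 0 0")

```text
t: 17.4
eef_pos: [0.5993, -0.0425, 0.0942]
tool_rot: [-0.001, 0.789, -0.614, 0.002]
contact_force: [5.0, 2.4, -3.1]
gripper_width: 0.147
```

```bash
python3 s.py .5938 -.0062 -82 88 22
```

```text
t 17.4 pos [ 0.5993 -0.0425  0.0942] ang 278.6 r 0.0367 F [ 5.   2.4 -3.1] rad -1.7 tang -5.3 w 0.147
1 -0.003 0.021 0.001 0 0 0;1 -0.004 0.021 0 0 0 0;1 -0.006 0.02 0.001 0 0 0;1 -0.008 0.02 0.001 0 0 0;1 -0.008 0.019 0 0 0 0;1 -0.01 0.018 0.001 0 0 0;1 -0.012 0.018 0.001 0 0 0;1 -0.012 0.017 0 0 0 0;1 -0.014 0.017 0.001 0 0 0;1 -0.014 0.015 0.001 0 0 0;1 -0.016 0.014 0 0 0 0;1 -0.017 0.013 0.001 0 0 0;1 -0.017 0.011 0.001 0 0 0;1 -0.019 0.011 0 0 0 0;1 -0.019 0.009 0.001 0 0 0;1 -0.019 0.008 0.001 0 0 0;1 -0.021 0.006 0 0 0 0;1 -0.02 0.005 0.001 0 0 0;1 -0.021 0.004 0.001 0 0 0;1 -0.021 0.002 0 0 0 0;1 -0.021 0.001 0.001 0 0 0;1 -0.021 -0.001 0.001 0 0 0
```

>>> apply_moves(moves="1 -0.003 0.021 0.001 0 0 0;1 -0.004 0.021 0 0 0 0;1 -0.006 0.02 0.001 0 0 0;1 0 0 0 0 0 0")

```text
t: 17.73
eef_pos: [0.5916, -0.0428, 0.0939]
tool_rot: [-0.001, 0.789, -0.614, 0.001]
contact_force: [5.0, 0.8, -3.8]
gripper_width: 0.154
```

```bash
python3 s.py .5938 -.0062
```

```text
t 17.7333 pos [ 0.5916 -0.0428  0.0939] ang 266.6 r 0.0366 F [ 5.   0.8 -3.8] rad -1.1 tang -4.9 w 0.154
```

>>> apply_moves(moves="1 -0.008 0.02 0 0 0 0;1 -0.008 0.019 0 0 0 0;1 -0.01 0.018 0 0 0 0;1 0 0 0 0 0 0")

```text
t: 18.07
eef_pos: [0.5841, -0.0414, 0.0937]
tool_rot: [-0.001, 0.789, -0.614, 0.001]
contact_force: [5.3, 0.9, -4.2]
gripper_width: 0.149
```

```bash
python3 s.py .5938 -.0062
```

```text
t 18.0667 pos [ 0.5841 -0.0414  0.0937] ang 254.6 r 0.0366 F [ 5.3  0.9 -4.2] rad -2.3 tang -4.9 w 0.149
```

>>> apply_moves(moves="1 -0.012 0.018 0.003 0 0 0;1 -0.012 0.017 0.003 0 0 0;1 -0.014 0.017 0.003 0 0 0;1 0 0 0 0 0 0")

```text
t: 18.4
eef_pos: [0.5776, -0.039, 0.0932]
tool_rot: [-0.001, 0.789, -0.614, 0.002]
contact_force: [5.1, 1.4, -1.9]
gripper_width: 0.148
```

```bash
python3 s.py .5938 -.0062
```

```text
t 18.4 pos [ 0.5776 -0.039   0.0932] ang 243.7 r 0.0366 F [ 5.1  1.4 -1.9] rad -3.5 tang -3.9 w 0.148
```

>>> apply_moves(moves="1 -0.014 0.015 0.001 0 0 0;1 -0.016 0.014 0 0 0 0;1 -0.017 0.013 0.001 0 0 0;1 0 0 0 0 0 0")

```text
t: 18.73
eef_pos: [0.5714, -0.035, 0.0929]
tool_rot: [-0.001, 0.789, -0.614, 0.002]
contact_force: [6.3, -0.2, -2.4]
gripper_width: 0.149
```

```bash
python3 s.py .5938 -.0062
```

```text
t 18.7333 pos [ 0.5714 -0.035   0.0929] ang 232.2 r 0.0365 F [ 6.3 -0.2 -2.4] rad -3.7 tang -5.2 w 0.149
```

>>> apply_moves(moves="1 -0.017 0.011 0.001 0 0 0;1 -0.019 0.011 0 0 0 0;1 -0.019 0.009 0.001 0 0 0;1 0 0 0 0 0 0")

```text
t: 19.07
eef_pos: [0.5672, -0.031, 0.093]
tool_rot: [-0.001, 0.789, -0.615, 0.003]
contact_force: [8.7, -4.0, -3.5]
gripper_width: 0.148
```

```bash
python3 s.py .5938 -.0062
```

```text
t 19.0667 pos [ 0.5672 -0.031   0.093 ] ang 222.9 r 0.0364 F [ 8.7 -4.  -3.5] rad -3.7 tang -8.9 w 0.148
```

>>> apply_moves(moves="1 -0.019 0.008 0.001 0 0 0;1 -0.016 0.005 0 0 0 0;1 0 0 0 0 0 0;1 0 0 0 0 0 0")

```text
t: 19.4
eef_pos: [0.5655, -0.0288, 0.093]
tool_rot: [-0.001, 0.788, -0.615, 0.004]
contact_force: [9.4, -6.7, -4.3]
gripper_width: 0.148
```

```bash
python3 s.py .5938 -.0062
```

```text
t 19.4 pos [ 0.5655 -0.0288  0.093 ] ang 218.6 r 0.0362 F [ 9.4 -6.7 -4.3] rad -3.2 tang -11.1 w 0.148
```

Nut 3 is firm at 11.1 N. Release and go to nut 2.

>>> apply_moves(moves="0 0 0 0 0 0 0;0 0 0 0 0 0 0;0 0 0 0 0 0 0;0 0 0 -0.23 0 0 0;0 0 0 -0.23 0 0 0;0 -0.267 -0.091 0 0 0 0;0 -0.267 -0.091 0 0 0 0;0 -0.267 -0.091 0 0 0 0;0 -0.267 -0.091 0 0 0 0;0 -0.267 -0.091 0 0 0 0;0 0 0 0 0 0 0;0 0 0 0 0 0 0")

```text
t: 20.4
eef_pos: [0.5739, 0.147, 0.1469]
tool_rot: [-0.0, 0.791, -0.612, -0.001]
contact_force: [-0.2, -0.9, 0.1]
gripper_width: 0.499
```

```bash
sed -i 's/^C=.*;/C=(0.5384,0.058);/' plan.py; python3 ov.py 2 w5.png 130.9; python3 -c "
import cv2
im=cv2.imread('pics/w5.png')[250:450,280:520];cv2.imwrite('pics/w5z.png',cv2.resize(im,None,fx=3,fy=3))"
```

```text
20.4 [0.57385438 0.14701201 0.14685293] [-0.18386577 -0.93176085  0.05988044] 0.4990383178024728
nut2_top [(array([312., 186.]), 0.85, array([0.6002, 0.1132]))]
nut2_grip [(array([275., 229.]), 0.73, array([0.5759, 0.1371]))]
pred [313.60438824 182.41483427]
pred [271.53939796 223.44916651]
[0.60290937 0.11312297] [0.5793387  0.14033369]
```

View pics/w5.png

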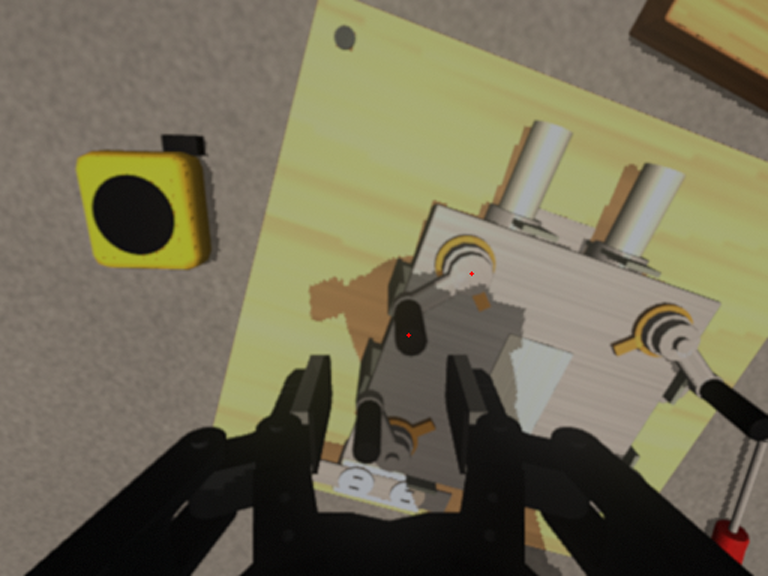

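View pics/w5z.png

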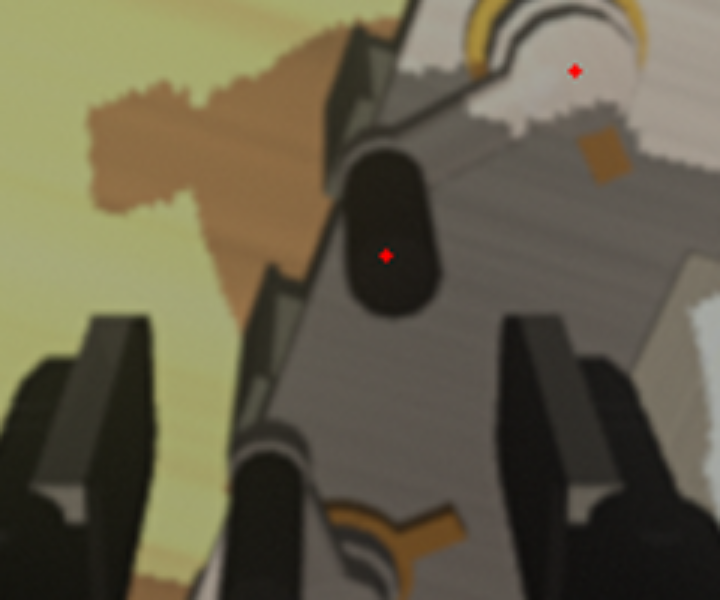

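>>> apply_moves(moves="0 0.079 -0.005 0.1 0 0 0;0 0 0 0.108 0 0 0;0 0 0 0.108 0 0 0;0 0 0 0.108 0 0 0;0 0 0 0 0 0 0;1 0 0 0 0 0 0;1 0 0 0 0 0 0;1 0 0 0 0 0 0;1 0 0 0 0 0 0;1 0 0 0 0 0 0", force=30)

```text
t: 21.38
eef_pos: [0.5774, 0.1364, 0.0966]
tool_rot: [-0.001, 0.79, -0.613, -0.0]
contact_force: [-3.1, 4.6, 1.0]
gripper_width: 0.148
```

```bash
python3 s.py .6018 .113 134 144 24
```

```text
t 21.3833 pos [0.5774 0.1364 0.0966] ang 136.2 r 0.0338 F [-3.1  4.6  1. ] rad 5.4 tang 1.2 w 0.148
1 -0.014 -0.028 0.001 0 0 0;1 -0.011 -0.03 0.001 0 0 0;1 -0.008 -0.031 0.001 0 0 0;1 -0.005 -0.031 0.002 0 0 0;1 -0.002 -0.031 0.001 0 0 0;1 0.002 -0.032 0.001 0 0 0;1 0.005 -0.031 0.001 0 0 0;1 0.009 -0.031 0.001 0 0 0;1 0.011 -0.029 0.001 0 0 0;1 0.015 -0.028 0.001 0 0 0;1 0.017 -0.027 0.001 0 0 0;1 0.02 -0.024 0.002 0 0 0;1 0.023 -0.023 0.001 0 0 0;1 0.024 -0.019 0.001 0 0 0;1 0.027 -0.018 0.001 0 0 0;1 0.028 -0.014 0.001 0 0 0;1 0.03 -0.011 0.001 0 0 0;1 0.031 -0.008 0.001 0 0 0;1 0.031 -0.005 0.001 0 0 0;1 0.032 -0.001 0.001 0 0 0;1 0.031 0.002 0.001 0 0 0;1 0.031 0.005 0.001 0 0 0;1 0.031 0.008 0.001 0 0 0;1 0.029 0.012 0.001 0 0 0
```

>>> apply_moves(moves="1 -0.024 -0.023 0.001 0 0 0;1 -0.011 -0.03 0.001 0 0 0;1 -0.008 -0.031 0.001 0 0 0;1 -0.005 -0.031 0.002 0 0 0;1 -0.002 -0.031 0.001 0 0 0;1 0.002 -0.032 0.001 0 0 0;1 0.005 -0.031 0.001 0 0 0;1 0.009 -0.031 0.001 0 0 0;1 0.011 -0.029 0.001 0 0 0;1 0.015 -0.028 0.001 0 0 0;1 0.017 -0.027 0.001 0 0 0;1 0.02 -0.024 0.002 0 0 0")

```text
t: 22.38
eef_pos: [0.6193, 0.1444, 0.095]
tool_rot: [-0.001, 0.79, -0.613, -0.001]
contact_force: [-3.0, 6.0, 2.3]
gripper_width: 0.153
```

```bash
python3 s.py .6029 .113
```

```text
t 22.3833 pos [0.6193 0.1444 0.095 ] ang 62.4 r 0.0354 F [-3.   6.   2.3] rad 3.9 tang -5.4 w 0.153
```

>>> apply_moves(moves="1 0.018 -0.025 0.001 0 0 0;1 0.02 -0.019 0.001 0 0 0;1 0.027 -0.018 0.001 0 0 0;1 0.028 -0.014 0.001 0 0 0;1 0.03 -0.011 0.001 0 0 0;1 0.031 -0.008 0.001 0 0 0;1 0.031 -0.005 0.001 0 0 0;1 0.032 -0.001 0.001 0 0 0;1 0.031 0.002 0.001 0 0 0;1 0.031 0.005 0.001 0 0 0;1 0 0 0 0 0 0")

```text
t: 23.3
eef_pos: [0.6392, 0.1122, 0.0934]
tool_rot: [-0.001, 0.789, -0.614, 0.0]
contact_force: [1.0, 3.7, -0.1]
gripper_width: 0.151
```

```bash
python3 s.py .6029 .113 -2 92 23
```

```text
t 23.3 pos [0.6392 0.1122 0.0934] ang 358.7 r 0.0364 F [ 1.   3.7 -0.1] rad 0.9 tang -3.8 w 0.151
1 0.02 0.007 0.001 0 0 0;1 0.02 0.008 0 0 0 0;1 0.019 0.009 0.001 0 0 0;1 0.018 0.011 0.001 0 0 0;1 0.017 0.011 0.001 0 0 0;1 0.017 0.013 0 0 0 0;1 0.015 0.015 0.001 0 0 0;1 0.015 0.015 0.001 0 0 0;1 0.014 0.016 0 0 0 0;1 0.012 0.017 0.001 0 0 0;1 0.011 0.018 0.001 0 0 0;1 0.01 0.019 0.001 0 0 0;1 0.008 0.019 0 0 0 0;1 0.008 0.02 0.001 0 0 0;1 0.005 0.02 0.001 0 0 0;1 0.005 0.021 0 0 0 0;1 0.002 0.021 0.001 0 0 0;1 0.002 0.021 0.001 0 0 0;1 -0 0.021 0 0 0 0;1 -0.002 0.021 0.001 0 0 0;1 -0.003 0.021 0.001 0 0 0;1 -0.004 0.021 0 0 0 0;1 -0.006 0.02 0.001 0 0 0
```

Turned about 137° so far. Now short steps.

>>> apply_moves(moves="1 0.02 0.007 0.001 0 0 0;1 0.02 0.008 0.001 0 0 0;1 0.019 0.009 0.001 0 0 0;1 0 0 0 0 0 0")

```text
t: 23.63
eef_pos: [0.6379, 0.1039, 0.0932]
tool_rot: [-0.0, 0.789, -0.614, 0.001]
contact_force: [2.5, 3.9, -0.3]
gripper_width: 0.15
```

```bash
python3 s.py .6029 .113
```

```text
t 23.6333 pos [0.6379 0.1039 0.0932] ang 345.5 r 0.0362 F [ 2.5  3.9 -0.3] rad 1.5 tang -4.4 w 0.15
```

>>> apply_moves(moves="1 0.018 0.011 0.001 0 0 0;1 0.017 0.011 0.001 0 0 0;1 0.017 0.013 0.001 0 0 0;1 0 0 0 0 0 0")

```text
t: 23.97
eef_pos: [0.6351, 0.0965, 0.0928]
tool_rot: [-0.0, 0.789, -0.614, 0.001]
contact_force: [3.2, 2.5, 0.5]
gripper_width: 0.15
```

```bash
python3 s.py .6029 .113
```

```text
t 23.9667 pos [0.6351 0.0965 0.0928] ang 332.9 r 0.0362 F [3.2 2.5 0.5] rad 1.7 tang -3.6 w 0.15
```

>>> apply_moves(moves="1 0.015 0.015 0.001 0 0 0;1 0.015 0.015 0.001 0 0 0;1 0.014 0.016 0.001 0 0 0;1 0 0 0 0 0 0")

```text
t: 24.3
eef_pos: [0.6308, 0.09, 0.0924]
tool_rot: [0.0, 0.789, -0.614, 0.001]
contact_force: [4.2, 1.4, 1.5]
gripper_width: 0.152
```

```bash
python3 s.py .6029 .113
```

```text
t 24.3 pos [0.6308 0.09   0.0924] ang 320.5 r 0.0362 F [4.2 1.4 1.5] rad 2.4 tang -3.8 w 0.152
```

>>> apply_moves(moves="1 0.012 0.017 0.001 0 0 0;1 0.011 0.018 0.001 0 0 0;1 0.01 0.019 0.001 0 0 0;1 0 0 0 0 0 0")

```text
t: 24.63
eef_pos: [0.6256, 0.0847, 0.0921]
tool_rot: [-0.0, 0.789, -0.614, 0.001]
contact_force: [4.0, 2.1, 1.4]
gripper_width: 0.15
```

```bash
python3 s.py .6029 .113
```

```text
t 24.6333 pos [0.6256 0.0847 0.0921] ang 308.7 r 0.0363 F [4.  2.1 1.4] rad 0.9 tang -4.4 w 0.15
```

>>> apply_moves(moves="1 0.008 0.019 0 0 0 0;1 0.008 0.02 0.001 0 0 0;1 0.005 0.02 0.001 0 0 0;1 0 0 0 0 0 0")

```text
t: 24.97
eef_pos: [0.6196, 0.0808, 0.0919]
tool_rot: [-0.0, 0.789, -0.614, 0.001]
contact_force: [4.7, 0.7, 2.0]
gripper_width: 0.15
```

```bash
python3 s.py .6029 .113
```

```text
t 24.9667 pos [0.6196 0.0808 0.0919] ang 297.4 r 0.0363 F [4.7 0.7 2. ] rad 1.5 tang -4.5 w 0.15
```

>>> apply_moves(moves="1 0.005 0.021 0 0 0 0;1 0.002 0.021 0 0 0 0;1 0.002 0.021 0 0 0 0;1 0 0 0 0 0 0")

```text
t: 25.3
eef_pos: [0.6143, 0.0788, 0.0922]
tool_rot: [-0.002, 0.789, -0.614, 0.002]
contact_force: [11.4, 3.0, -3.3]
gripper_width: 0.146
```

```bash
python3 s.py .6029 .113
```

```text
t 25.3 pos [0.6143 0.0788 0.0922] ang 288.5 r 0.0361 F [11.4  3.  -3.3] rad 0.8 tang -11.7 w 0.146
```

>>> apply_moves(moves="1 0 0 0 0 0 0;1 0 0 0 0 0 0")

```text
t: 25.47
eef_pos: [0.6146, 0.0789, 0.0922]
tool_rot: [-0.002, 0.789, -0.614, 0.002]
contact_force: [9.8, 3.6, -2.6]
gripper_width: 0.153
```

```bash
python3 s.py .6029 .113
```

```text
t 25.4667 pos [0.6146 0.0789 0.0922] ang 288.9 r 0.0360 F [ 9.8  3.6 -2.6] rad -0.3 tang -10.4 w 0.153
```

Nut 2 is firm at 10.4 N settled. Release and go to nut 4.

>>> apply_moves(moves="0 0 0 0 0 0 0;0 0 0 0 0 0 0;0 0 0 0 0 0 0;0 0 0 -0.23 0 0 0;0 0 0 -0.23 0 0 0;0 0.143 0.273 0 0 0 0;0 0.143 0.273 0 0 0 0;0 0.143 0.273 0 0 0 0;0 0.143 0.273 0 0 0 0;0 0 0 0 0 0 0;0 0 0 0 0 0 0;0 0 0 0 0 0 0")

```text
t: 26.47
eef_pos: [0.5015, -0.0205, 0.1467]
tool_rot: [0.0, 0.789, -0.614, -0.0]
contact_force: [0.2, -0.3, -0.3]
gripper_width: 0.5
```

```bash
python3 ov.py 4 w6.png 318; python3 -c "
import cv2
im=cv2.imread('pics/w6.png')[200:400,280:520];cv2.imwrite('pics/w6z.png',cv2.resize(im,None,fx=3,fy=3))"
```

```text
26.4667 [ 0.50154017 -0.02048697  0.14672784] [ 0.17295331 -0.26302573 -0.32678244] 0.5001242775488829
nut4_top [(array([223., 232.]), 0.9, array([0.4738, 0.0018]))]
nut4_grip [(array([259., 229.]), 0.6, array([ 0.5015, -0.0203]))]
pred [221.61148215 231.91570309]
pred [259.94395209 230.12514153]
[0.47389063 0.00287703] [ 0.50064385 -0.02121167]
```

View pics/w6.png

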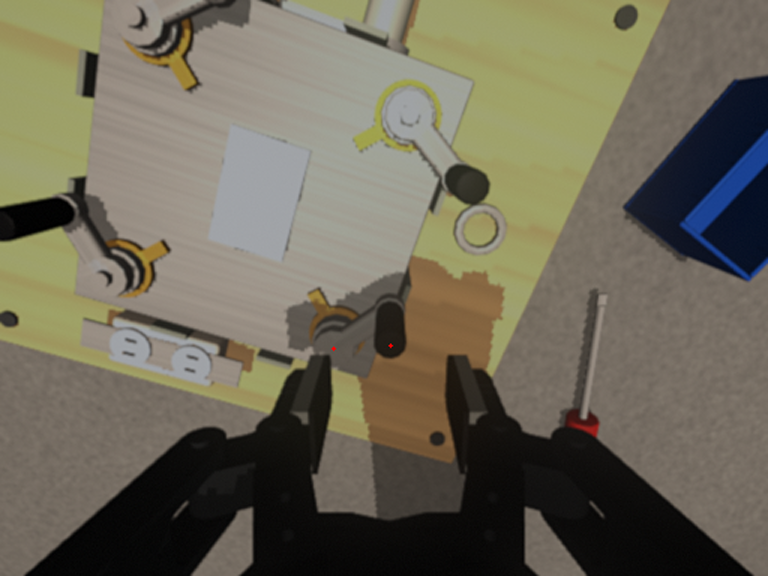

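View pics/w6z.png

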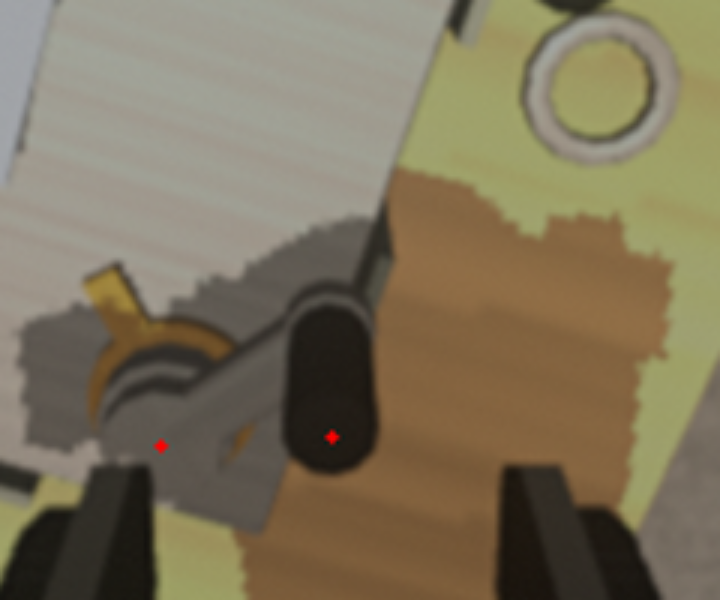

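The prediction matches: grip 4's top is about (390,344), close to the TCP. Go down and close.

>>> apply_moves(moves="0 0 0 0.1 0 0 0;0 0 0 0.108 0 0 0;0 0 0 0.108 0 0 0;0 0 0 0.106 0 0 0;0 0 0 0 0 0 0;1 0 0 0 0 0 0;1 0 0 0 0 0 0;1 0 0 0 0 0 0;1 0 0 0 0 0 0;1 0 0 0 0 0 0", force=30)

```text
t: 27.45
eef_pos: [0.5025, -0.0206, 0.0968]
tool_rot: [-0.0, 0.789, -0.614, 0.001]
contact_force: [1.6, -1.1, 1.7]
gripper_width: 0.152
```

```bash
python3 s.py .4738 .0026 319.5 138 23
```

```text
t 27.45 pos [ 0.5025 -0.0206  0.0968] ang 321.1 r 0.0369 F [ 1.6 -1.1  1.7] rad 1.9 tang -0.1 w 0.152
1 0.017 0.027 0.001 0 0 0;1 0.014 0.028 0.001 0 0 0;1 0.011 0.03 0.001 0 0 0;1 0.008 0.031 0.001 0 0 0;1 0.004 0.031 0.001 0 0 0;1 0.001 0.032 0.001 0 0 0;1 -0.002 0.031 0.001 0 0 0;1 -0.005 0.031 0.002 0 0 0;1 -0.009 0.031 0.001 0 0 0;1 -0.011 0.029 0.001 0 0 0;1 -0.015 0.028 0.001 0 0 0;1 -0.018 0.027 0.001 0 0 0;1 -0.02 0.024 0.001 0 0 0;1 -0.023 0.022 0.001 0 0 0;1 -0.024 0.02 0.001 0 0 0;1 -0.027 0.017 0.001 0 0 0;1 -0.029 0.014 0.001 0 0 0;1 -0.029 0.011 0.001 0 0 0;1 -0.031 0.007 0.001 0 0 0;1 -0.031 0.005 0.001 0 0 0;1 -0.032 0.001 0.001 0 0 0;1 -0.032 -0.002 0.001 0 0 0;1 -0.031 -0.005 0.002 0 0 0
```

>>> apply_moves(moves="1 0.017 0.027 0.001 0 0 0;1 0.014 0.028 0.001 0 0 0;1 0.011 0.03 0.001 0 0 0;1 0.008 0.031 0.001 0 0 0;1 0.004 0.031 0.001 0 0 0;1 0.001 0.032 0.001 0 0 0;1 -0.002 0.031 0.001 0 0 0;1 -0.005 0.031 0.002 0 0 0;1 -0.009 0.031 0.001 0 0 0;1 -0.011 0.029 0.001 0 0 0;1 -0.015 0.028 0.001 0 0 0;1 -0.018 0.027 0.001 0 0 0")

```text
t: 28.45
eef_pos: [0.4603, -0.0307, 0.0948]
tool_rot: [-0.0, 0.789, -0.614, 0.0]
contact_force: [4.2, -2.2, 4.7]
gripper_width: 0.151
```

```bash
python3 s.py .4738 .0026
```

```text
t 28.45 pos [ 0.4603 -0.0307  0.0948] ang 247.9 r 0.0359 F [ 4.2 -2.2  4.7] rad 0.5 tang -4.7 w 0.151
```

>>> apply_moves(moves="1 -0.02 0.024 0 0 0 0;1 -0.023 0.022 0 0 0 0;1 -0.024 0.02 0 0 0 0;1 -0.027 0.017 0.001 0 0 0;1 -0.029 0.014 0.001 0 0 0;1 -0.029 0.011 0.001 0 0 0;1 -0.031 0.007 0.001 0 0 0;1 -0.031 0.005 0.001 0 0 0;1 -0.032 0.001 0.001 0 0 0;1 -0.032 -0.002 0.001 0 0 0;1 0 0 0 0 0 0")

```text
t: 29.37
eef_pos: [0.438, -0.0012, 0.0934]
tool_rot: [0.0, 0.79, -0.614, 0.0]
contact_force: [7.6, -3.0, -0.1]
gripper_width: 0.149
```

```bash
python3 s.py .4738 .0026 184 92 23
```

```text
t 29.3667 pos [ 0.438  -0.0012  0.0934] ang 186.0 r 0.0360 F [ 7.6 -3.  -0.1] rad -7.3 tang -3.7 w 0.149
1 -0.021 -0.004 0.001 0 0 0;1 -0.02 -0.006 0 0 0 0;1 -0.02 -0.008 0.001 0 0 0;1 -0.019 -0.008 0.001 0 0 0;1 -0.019 -0.01 0.001 0 0 0;1 -0.017 -0.012 0 0 0 0;1 -0.017 -0.012 0.001 0 0 0;1 -0.016 -0.014 0.001 0 0 0;1 -0.016 -0.015 0.001 0 0 0;1 -0.014 -0.015 0 0 0 0;1 -0.013 -0.017 0.001 0 0 0;1 -0.011 -0.018 0.001 0 0 0;1 -0.011 -0.018 0.001 0 0 0;1 -0.009 -0.019 0 0 0 0;1 -0.008 -0.02 0.001 0 0 0;1 -0.006 -0.02 0.001 0 0 0;1 -0.005 -0.02 0 0 0 0;1 -0.004 -0.021 0.001 0 0 0;1 -0.002 -0.021 0.001 0 0 0;1 -0 -0.021 0.001 0 0 0;1 0 -0.021 0 0 0 0;1 0.003 -0.021 0.001 0 0 0;1 0.004 -0.021 0.001 0 0 0
```

>>> apply_moves(moves="1 -0.021 -0.014 0.001 0 0 0;1 -0.02 -0.01 0 0 0 0;1 -0.02 -0.01 0.001 0 0 0;1 0 0 0 0 0 0")

```text
t: 29.7
eef_pos: [0.4388, 0.0065, 0.093]
tool_rot: [0.001, 0.789, -0.614, -0.001]
contact_force: [1.4, -3.9, 5.7]
gripper_width: 0.151
```

```bash
python3 s.py .4738 .0026
```

```text
t 29.7 pos [0.4388 0.0065 0.093 ] ang 173.6 r 0.0352 F [ 1.4 -3.9  5.7] rad -1.8 tang -3.7 w 0.151
```

>>> apply_moves(moves="1 -0.019 -0.008 0 0 0 0;1 -0.019 -0.01 0 0 0 0;1 -0.017 -0.012 0 0 0 0;1 0 0 0 0 0 0")

```text
t: 30.03
eef_pos: [0.4407, 0.0139, 0.0929]
tool_rot: [0.001, 0.79, -0.614, -0.001]
contact_force: [-0.7, -3.2, 3.2]
gripper_width: 0.15
```

```bash
python3 s.py .4738 .0026
```

```text
t 30.0333 pos [0.4407 0.0139 0.0929] ang 161.1 r 0.0350 F [-0.7 -3.2  3.2] rad -0.4 tang -3.2 w 0.15
```

>>> apply_moves(moves="1 -0.017 -0.012 0.001 0 0 0;1 -0.016 -0.014 0 0 0 0;1 -0.016 -0.015 0 0 0 0;1 0 0 0 0 0 0")

```text
t: 30.37
eef_pos: [0.4443, 0.0211, 0.0928]
tool_rot: [0.001, 0.79, -0.614, -0.001]
contact_force: [-2.1, -3.1, 3.1]
gripper_width: 0.149
```

```bash
python3 s.py .4738 .0026
```

```text
t 30.3667 pos [0.4443 0.0211 0.0928] ang 147.9 r 0.0348 F [-2.1 -3.1  3.1] rad 0.2 tang -3.8 w 0.149
```

>>> apply_moves(moves="1 -0.014 -0.015 0 0 0 0;1 -0.013 -0.017 0 0 0 0;1 -0.011 -0.018 0.001 0 0 0;1 0 0 0 0 0 0")

```text
t: 30.7
eef_pos: [0.4496, 0.0274, 0.0928]
tool_rot: [0.0, 0.79, -0.614, -0.001]
contact_force: [-4.4, -2.7, 0.3]
gripper_width: 0.153
```

```bash
python3 s.py .4738 .0026
```

```text
t 30.7 pos [0.4496 0.0274 0.0928] ang 134.3 r 0.0346 F [-4.4 -2.7  0.3] rad 1.2 tang -5.1 w 0.153
```

>>> apply_moves(moves="1 -0.011 -0.018 0.001 0 0 0;1 -0.009 -0.019 0 0 0 0;1 0 0 0 0 0 0")

```text
t: 30.95
eef_pos: [0.4535, 0.0307, 0.0927]
tool_rot: [0.0, 0.79, -0.614, -0.001]
contact_force: [-3.5, -1.3, 0.2]
gripper_width: 0.153
```

```bash
python3 s.py .4738 .0026
```

```text
t 30.95 pos [0.4535 0.0307 0.0927] ang 125.9 r 0.0347 F [-3.5 -1.3  0.2] rad 1.0 tang -3.6 w 0.153
```

>>> apply_moves(moves="1 -0.008 -0.02 0.001 0 0 0;1 -0.006 -0.02 0.001 0 0 0;1 -0.005 -0.02 0 0 0 0;1 0 0 0 0 0 0")

```text
t: 31.28
eef_pos: [0.4599, 0.0347, 0.0924]
tool_rot: [0.0, 0.79, -0.614, -0.001]
contact_force: [-4.3, -0.4, -1.0]
gripper_width: 0.153
```

```bash
python3 s.py .4738 .0026
```

```text
t 31.2833 pos [0.4599 0.0347 0.0924] ang 113.4 r 0.0350 F [-4.3 -0.4 -1. ] rad 1.4 tang -4.1 w 0.153
```

>>> apply_moves(moves="1 -0.004 -0.021 0.001 0 0 0;1 -0.002 -0.021 0.001 0 0 0;1 -0.001 -0.021 0 0 0 0;1 0 0 0 0 0 0;1 0 0 0 0 0 0")

```text
t: 31.7
eef_pos: [0.4669, 0.0373, 0.0923]
tool_rot: [0.0, 0.79, -0.614, -0.001]
contact_force: [-5.3, 0.9, -1.6]
gripper_width: 0.153
```

```bash
python3 s.py .4738 .0026
```

```text
t 31.7 pos [0.4669 0.0373 0.0923] ang 101.3 r 0.0353 F [-5.3  0.9 -1.6] rad 1.9 tang -5.0 w 0.153
```

>>> apply_moves(moves="1 0.001 -0.021 0.001 0 0 0;1 0.002 -0.021 0.001 0 0 0;1 0 0 0 0 0 0;1 0 0 0 0 0 0")

```text
t: 32.03
eef_pos: [0.4713, 0.0381, 0.0921]
tool_rot: [0.001, 0.79, -0.614, -0.001]
contact_force: [-6.0, 0.8, 1.4]
gripper_width: 0.152
```

```bash
python3 s.py .4738 .0026
```

```text
t 32.0333 pos [0.4713 0.0381 0.0921] ang 94.1 r 0.0356 F [-6.   0.8  1.4] rad 1.3 tang -5.9 w 0.152
```

>>> apply_moves(moves="1 0.004 -0.021 0 0 0 0;1 0.005 -0.02 0 0 0 0;1 0 0 0 0 0 0;1 0 0 0 0 0 0")

```text
t: 32.37
eef_pos: [0.4749, 0.0385, 0.0919]
tool_rot: [0.001, 0.79, -0.614, -0.002]
contact_force: [-10.7, 2.4, 4.8]
gripper_width: 0.149
```

```bash
python3 s.py .4738 .0026; python3 -c "
from h import *
p=cam('wrist');save(p,'w7.png')"
```

```text
t 32.3667 pos [0.4749 0.0385 0.0919] ang 88.3 r 0.0359 F [-10.7   2.4   4.8] rad 2.1 tang -10.8 w 0.149
```

View pics/w7.png

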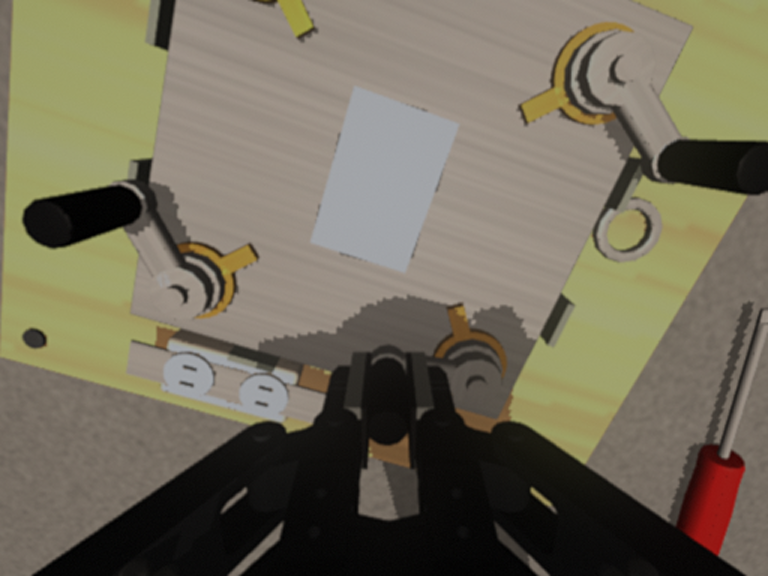

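Force rose to 10.8 N. I check tab 4's drag against its start to confirm it's firm.

```bash
python3 - <<'E'
from st import *
o=bot.get_obs();p=cam("wrist")
ax=np.array([.4738,.0026])
def an(P): d=P[:2]-ax; return round(np.degrees(np.arctan2(d[1],d[0])),1),round(np.hypot(*d)*1000,1)
for r in nets.spot_point(p,"tab4")[:5]: print(np.array(r["location"]).round(1),round(r["score"],2),an(toz(p,r["location"],.067)))
print("w7 manual",an(toz(p,(303.3,205.5),.067)))
T=np.eye(4);T[:3,:3]=q2R(o["tool_rot"]);T[:3,3]=[.50154,-.02049,.14673];p["_V"]=np.linalg.inv(T@np.array(p["mount"]))
print("w6 manual",an(toz(p,(208.9,194.4),.070)),an(toz(p,(208.9,194.4),.067)))
T[:3,3]=[.52241,.04911,.27091];p["_V"]=np.linalg.inv(T@np.array(p["mount"]))
for uv in((281,191),(413/1.5,287/1.5)): print("w0",an(toz(p,uv,.070)))
E
python3 s.py .4738 .0026
```

```text
[205.1  21. ] 0.97 (np.float64(40.4), np.float64(141.8))
[302.7 207.9] 0.91 (np.float64(31.0), np.float64(24.4))
[347.6  74.2] 0.86 (np.float64(6.8), np.float64(102.8))
[472.9 292.8] 0.74 (np.float64(-95.4), np.float64(124.1))
w7 manual (np.float64(29.3), np.float64(25.9))
w6 manual (np.float64(40.0), np.float64(27.2)) (np.float64(42.1), np.float64(26.5))
w0 (np.float64(29.0), np.float64(21.3))
w0 (np.float64(46.3), np.float64(23.8))
t 32.5167 pos [0.4749 0.0385 0.0919] ang 88.3 r 0.0359 F [-10.1   1.3   4.4] rad 1.0 tang -10.1 w 0.153
```

Tab 4 has been dragged about 10° (roughly 5 mm), which confirms it's firm and below the crush limit. Release and retreat.

>>> apply_moves(moves="0 0 0 0 0 0 0;0 0 0 0 0 0 0;0 0 0 0 0 0 0;0 0 0 -0.23 0 0 0;0 0 0 -0.23 0 0 0;0 0 -0.13 -0.25 0 0 0;0 0 -0.13 -0.25 0 0 0;0 0 -0.11 -0.25 0 0 0;0 0 0 -0.25 0 0 0;0 0 0 0 0 0 0;0 0 0 0 0 0 0;0 0 0 0 0 0 0")

```text
t: 33.52
eef_pos: [0.5206, 0.0484, 0.2672]
tool_rot: [-0.0, 0.789, -0.614, 0.0]
contact_force: [-0.2, 0.5, -0.6]
gripper_width: 0.5
```

```bash
python3 look.py w8.png
```

```text
[0.52004835 0.04837992 0.26657464] [ 0.27415029 -0.66955187  0.53374323]
cover_mid [([253.0, 149.0], 0.74, [0.5361, 0.06]), ([203.0, 213.0], 0.38, [0.4389, 0.1031])]
nut1_top [([191.0, 182.0], 0.73, [0.4827, 0.122])]
nut1_grip [([169.0, 159.0], 0.95, [0.5151, 0.1413]), ([323.0, 120.0], 0.65, [0.5907, 0.0017])]
nut2_top [([218.0, 80.0], 0.82, [0.6015, 0.1131]), ([300.0, 125.0], 0.53, [0.5777, 0.0166])]
nut2_grip [([250.0, 61.0], 0.66, [0.6242, 0.0834])]
nut3_top [([324.0, 116.0], 0.61, [0.5938, -0.0063])]
nut3_grip [([352.0, 145.0], 0.9, [0.575, -0.034]), ([201.0, 213.0], 0.54, [0.4641, 0.0994])]
nut4_top [([287.0, 213.0], 0.85, [0.4733, 0.0013]), ([340.0, 157.0], 0.72, [0.5544, -0.0389])]
nut4_grip [([254.0, 224.0], 0.87, [0.4656, 0.0408])]
tab1 [([299.0, 125.0], 0.82, [0.5759, 0.0143]), ([235.0, 103.0], 0.7, [0.5825, 0.0918]), ([279.0, 190.0], 0.68, [0.493, 0.0161]), ([212.0, 169.0], 0.56, [0.4997, 0.1029])]
```

View pics/w8.png

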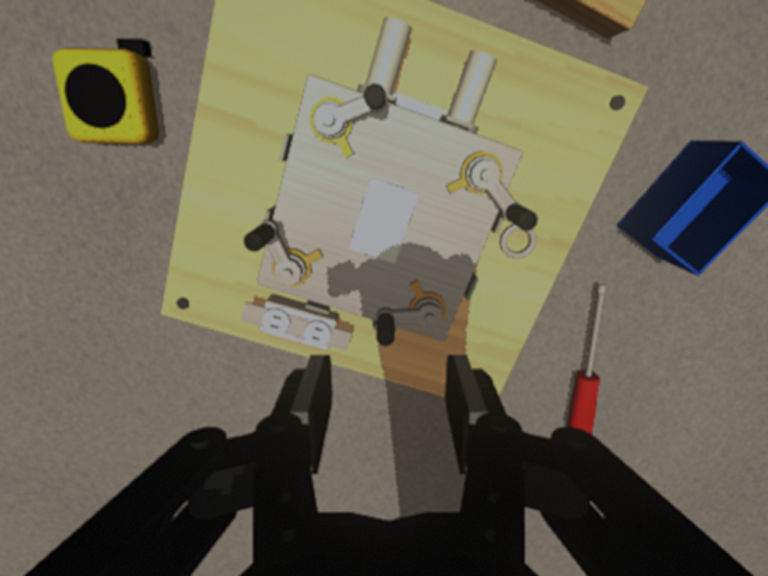

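Run:
```python
from st import *
AX={1:(.483,.1221),2:(.6029,.113),3:(.5938,-.0062),4:(.4738,.0026)}
ps=[cam("wrist") for _ in range(2)]
for i in AX:
    out=[]
    for p in ps:
        r=nets.spot_point(p,f"nut{i}_grip")[0];P=toz(p,r["location"],.120)[:2]-AX[i];h=nets.spot_point(p,f"nut{i}_top")[0];H=toz(p,h["location"],.084)[:2]
        d=P+AX[i]-H
        out.append((round(np.degrees(np.arctan2(P[1],P[0]))%360,1),round(np.hypot(*P)*1e3,1),round(np.degrees(np.arctan2(d[1],d[0]))%360,1)))
    print(i,out)
p=cam("top");save(p,"top9.png");o=bot.get_obs();print(o["t"],o["contact_force"])
```

```text
1 [(np.float64(30.5), np.float64(33.9), np.float64(30.4)), (np.float64(32.9), np.float64(34.1), np.float64(30.8))]
2 [(np.float64(305.6), np.float64(35.7), np.float64(304.3)), (np.float64(304.4), np.float64(36.4), np.float64(307.1))]
3 [(np.float64(233.5), np.float64(35.9), np.float64(239.3)), (np.float64(229.8), np.float64(37.9), np.float64(230.5))]
4 [(np.float64(108.7), np.float64(33.2), np.float64(110.1)), (np.float64(108.9), np.float64(35.6), np.float64(108.4))]
35.0167 [-0.0893853   0.01252264  0.7524063 ]
```

View pics/top9.png

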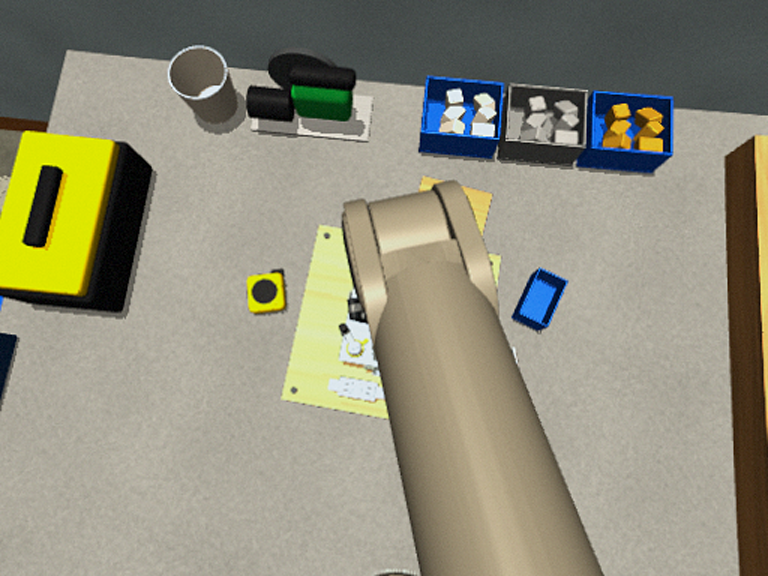

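```bash
python3 -c "
from h import *
print(bot.hand_in()); o=bot.get_obs(); print(o['t'],o['contact_force'],o['gripper_width'])"
```

```text
the job is handed in; nothing more can be done
None
the job is handed in; nothing more can be done
```

I turned all four lever nuts clockwise until each went firm, in cross order: 1, then 3, then 2, then 4. Then I released everything, raised the gripper clear and handed the job in, at about 35 s of the 72 s allowed.

| Nut | Tangential force at the grip when released | Turned (approx., measured at the tool) |
|---|---|---|
| 1 | 12.0 N | 194° |
| 3 | 11.1 N | 196° |
| 2 | 10.4 N | 208° |
| 4 | 10.1 N | 233° |

- **Firmness:** all four ended inside the 8–15 N range and well below the 24 N that crushes the gasket. I checked the tab drag only on nut 4: about 10°, or 5 mm, against the 12 mm limit.
- **After letting go:** the last wrist picture shows the brass tabs back near where they started. The receptacle, locknut, tape, device box and driver looked unmoved, and the offcut was only partly in view. The force reading was about zero.
- **Disagreement on nut 4:** its 233° is more than the stated maximum of 215°. I think the grip shifted a few millimetres in the pads, because its force and tab drag agreed that it was firm.
- **Springback and cover height:** pictures put the springback at about 12–20°, most on nut 4 and accurate only to a few degrees. By that estimate nuts 2 and 4 ended close to the "still tight" limit; I relied on the stated rule and did not retighten them. I did not measure the seated height of the cover separately.

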